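# Uncover the freshly coated boat and hold the spray mask over it

### The job

Lift the handled dust cover off the spraying stand and set it down gently, rim down, on the square black mat, without anything touching the wet toy boat underneath. Then take the copper spray mask with the blue grip, carry it over the cover and the drying boats, and finish still holding it level about 1 cm above the rim of the boat, with its window centred over the boat and lined up with it (either way round), touching nothing, so that the sprayer can blow a soft-edged coat through it. Leave everything else on the bench where it is.

Things in the scene. Friction and masses are not known exactly. Their poses are not given: they have to be found in the camera images.
- stand: Spraying stand: low bench turntable (does not turn), fixed. Aluminium disc 164 mm across whose top is 44 mm above the bench; a black holder on its centre carries the boat. Origin: centre of its underside on the bench, z up; the boat's length runs along its y axis. It stands to the left or to the right of the robot, the mask's rest on the other side.
- boat: The wet boat, fixed on the stand's holder: a cream moulded double-ended toy rowing boat with teal inside, 104 mm long (y axis), 46 mm wide (x axis), 34 mm high. Origin: centre of its underside, 58 mm above the bench. At the start it is hidden under the cover.
- boat_top (a point): Centre of the boat at the height of its rim (its highest level), 92 mm above the bench; axes as the boat's.
- cover: Dust cover: round spun-metal can, upside down over the boat, open below, blue disc on top, about 0.3 kg; 137 mm outer and about 126 mm inner diameter, 76 mm high, so it has about 10 mm of room round the boat's ends and must rise 50 mm for its rim to pass the boat's rim. At the start its rim rests on the stand's disc. Origin: centre of its rim plane (underside), z up; the black bow handle runs along its y axis over the top, reaching 118 mm above the rim.
- cover_handle (a point): Middle of the cover's black handle bar, 110 mm above the cover's rim. The bar is 14 mm wide (the cover's x), 16 mm high and 88 mm long (y), with 26 mm free below it and posts 4 mm thick 42 mm to either side of its middle. Axes as the cover's; pinch it across x from above.
- cover_mat: Square black ribbed rubber mat for the cover, 180 mm on a side, 4 mm thick, fixed, in the middle ahead of the robot. Origin: centre of its underside; its top is at z = 4 mm.
- mask: Hand-held spray mask: flat copper plate 130 mm (x) by 128 mm (y), 3 mm thick, about 0.18 kg, with one pointed-oval window 84 mm long (y) by 32 mm wide (x) and an blue grip beside it on the -x side. Origin: centre of the window at the underside of the plate, z up; the plate reaches from x = -92 to +38 mm and y = -64 to +64 mm. At the start it lies on its rest, underside 20 mm above the bench.
- mask_window (a point): Centre of the mask's window at the plate's underside (same point and axes as the mask's origin).
- mask_handle (a point): Middle of the mask's blue grip, 66 mm from the window centre towards -x and 38 mm above the plate's underside. The grip is a bar 14 mm wide (x), 20 mm high, 90 mm long (y), its underside 25 mm above the plate, on posts 38 mm to either side of its middle. Axes as the mask's; pinch it across x from above.
- mask_rest: Low wooden rest of two slats under the mask, fixed, 20 mm high. Origin: centre below the mask's window, on the bench.
- dry_rack: Wire drying rack, fixed, 90 mm (x) by 190 mm (y), 62 mm high, beyond the mat; three boats lie across it. Origin: centre of its underside.
- dry_boat0: Loose drying boat (pink inside) on the rack, 104 x 46 x 34 mm, its rim 96 mm above the bench. Origin: centre of its underside; length along y.
- dry_boat1: Loose drying boat (cream inside) on the rack, as the others.
- dry_boat2: Loose drying boat (teal inside) on the rack, as the others.
- jar_a: Loose closed paint jar (teal), 48 mm across, 62 mm high, beyond the task's things. Origin: centre of its underside.
- jar_b: Loose closed paint jar (pink), 48 mm across, 62 mm high. Origin: centre of its underside.
- tape_roll: Loose roll of masking tape lying flat, 96 mm across, 24 mm high, at the far left. Origin: centre of its underside.
Things that resemble listed ones, but are neither listed nor needed, are in the scene too. Several things have the shape of the mask; the one meant has the colours described above.

How it is judged:
On the way, in this order (a step that is already met when the one before it is completed fails the run):
1. the dust cover stands rim down on the black mat, let go (horizontal distance between cover and cover_mat below 0.03 m and z of cover in the frame of cover_mat between 0.001 and 0.008 m and angle between cover's own z axis and vertical below 0.06 rad and linear speed of cover below 0.03 m/s and contact force between cover and the fingers below 0.1 N), for 0.2 s.
2. the mask, held in the gripper, crosses the middle of the bench above the height of the drying boats (contact force between mask and the fingers above 1 N and height (world z) of mask above 0.1 m and world y of mask between -0.1 and 0.1 m), for 0.05 s.
At the end, for the whole second after the job is handed in: Cover rim down on the mat (within 30 mm of its centre, level), released, at rest. Mask held still by the fingers alone: window centre within 8 mm of the boat's, axes within 0.12 rad either way round, underside 4 to 18 mm above the boat's rim, tilt under 0.08 rad, touching nothing else (all of step 1 and contact force between mask and the fingers above 1 N and horizontal distance between mask_window and boat_top below 0.008 m and angle between the y axis of mask and the y axis of boat, either way round below 0.12 rad and z of mask_window in the frame of boat_top between 0.004 and 0.018 m and angle between mask's own z axis and vertical below 0.08 rad and linear speed of mask below 0.02 m/s and contact force between mask and boat below 0.05 N and contact force between mask and stand below 0.05 N and contact force between mask and cover below 0.05 N and contact force between mask and mask_rest below 0.05 N and contact force between mask and dry_rack below 0.05 N and contact force between mask and dry_boat0 below 0.05 N and contact force between mask and dry_boat1 below 0.05 N and contact force between mask and dry_boat2 below 0.05 N and contact force between mask and jar_a below 0.05 N and contact force between mask and jar_b below 0.05 N and contact force between mask and tape_roll below 0.05 N); the arm keeps its last pose, push and grip.
It fails at once if something touches the wet boat (contact force between boat and anything else above 0.3 N).
It fails at once if the cover is dropped (linear speed of cover above 0.5 m/s and contact force between cover and the fingers below 0.1 N).
It fails at once if the cover is tipped over (angle between cover's own z axis and vertical above 0.5 rad).
It fails at once if a drying boat, a jar or the tape is moved from its place (distance of any of dry_boat0, dry_boat1, dry_boat2, jar_a, jar_b, tape_roll from where it was at the start of the episode above 0.015 m).
It also fails if it takes over 67 s, if anything falls off the work surface, if the arm or the gripper's body presses on something with over 40 N, if the wrist force passes 120 N, or if a joint passes its speed limit or range.

### The arm

A 6-joint arm with a two-finger parallel gripper is mounted at the origin on the work surface. World frame = base frame: x ahead of the robot, y to its left, z up, the work surface at z = 0. Lengths are in m, angles in rad, forces in N, time in s.
With the tool pointing down it reaches from about 0.35 to 0.975 m from the base axis. Payload 4.9 kg.
Tool frame: the origin (TCP) lies midway between the tips of the shut fingers; the grasp point (between the pads) lies 19 mm behind it; z points along the fingers, y is the direction in which the jaws open and shut (so a half turn about z gives the same grasp; the last joint's range is limited). The gripper opens to 85 mm and grips with 20 to 120 N. Pads are 22 mm wide; open, the fingers measure 114 mm over their backs; the gripper's body (76 mm by 85 mm) begins 54 mm behind the grasp point. The pads swing forward as they close: fully open they stand 13 mm farther back than shut.
Start: joints at [-1.427, 0.053, 1.613, -0, 1.476, -0.119], TCP at [0.162, -0.604, 0.231] pointing down, gripper open.
Joint ranges: [-3.01, 3.01], [-1.01, 2.22], [0.06, 2.58], [-1.02, 4.17], [0.09, 2.62], [-3.14, 3.14]. Speed limits (rad/s): [2.57, 2.57, 3.14, 3.14, 3.14, 3.14].

### API

Orientations are given as a unit quaternion [w, x, y, z].
In Python, from plant import manip gives the robot as it stands. The module is installed in compiled form; this text tells all that it offers.
- The arm moves only by the tool move_arm, never from a script. Its argument "rows" is a list of rows, each an object of numbers: "tx", "ty", "tz": the shift along the tool's x, y, z in m; "ax", "ay", "az": the turn, a rotation vector about the tool's x, y, z in degrees; "jaw": the closure in counts, from 0 (fully open) to 255 (shut). In form: [{"tx": .., "ty": .., "tz": .., "ax": .., "ay": .., "az": .., "jaw": ..}, ...]. A call has 1 to 12 rows; each row shifts and turns the pose as measured when the row begins, along the tool's axes as they then stand; what a row does not reach is not made up. A row lasts 1/10 s, in which the tool goes at most 50 mm and 8.59 degrees, less where a joint would pass 70% of its speed; a pose out of reach is approached as far as the arm can. A call with a gripper value outside its range is refused whole. The fingers move at their own pace and stop on an object; the grip force is fixed at half the most. Time passes only in rows, so rows that do not move let the fingers close. It gives the time, the measured TCP pose, the force and the opening at its end, in the units of the state.
- manip.state(): the state, without advancing time (a new reading comes with each control period).
- manip.grab_frame(name): name is "scene" or "side" or "wrist"; returns a dict with "color" (384x512x3 uint8, red, green, blue), "intrinsics" (3x3 intrinsics, pixels), "dist_coeffs" ([k1, k2, p1, p2, k3] as OpenCV has them; the pictures are not rectified), "R" (3x3) and "t" (3): a world point X has camera coordinates R X + t. Camera axes: x right, y down, z forward; pixel columns grow to the right and rows downward; lengths in m; the calibration is good to about 2 mm. A picture is of the moment at which its call begins. There is no depth.
- manip.job_done(): hands the job in, once; it reports no verdict.
The state is a dict: "time": time; "joint_pos": joint angles; "joint_vel": joint speeds; "joint_efforts": joint torques, N m; "tool_pos": TCP position; "tool_rot": TCP orientation; "contact_force": force on the tool from outside, world axes, zero at the start; "ft_torque": the same for the moment, N m; "gripper_width": opening from 0.0 (shut) to 1.0 (fully open).
Only numpy, scipy, OpenCV 4.12 (cv2) and the standard library are available. Lean on these libraries where they do the work, as an engineer would, in place of code of your own. Each camera call takes 0.05 s, during which the arm holds its last target.

## Working session

There is one attempt and no reset: what is moved stays moved. The work goes in short steps, Python scripts to look and compute and a tool call to move; the robot and the scene stay as the last step left them, time stands still between calls to the robot, and variables do not carry over. Pictures are saved under pics/ and viewed, and the job is handed in when it is done.

Besides the shell and the picture viewer there is one more tool, called after "Emit:" by a JSON object that holds its "fn" and its "kwargs". move_arm: Moves the arm, as the interface text tells. Its arguments: {"type":"object","properties":{"rows":{"type":"array"}},"required":["rows"]}

```bash
mkdir -p pics; cat > h.py <<'E'
import numpy as np, cv2
from plant import manip
def grab(n,fn=None):
    f=manip.grab_frame(n)
    if fn: cv2.imwrite('pics/'+fn+'.png',cv2.cvtColor(f['color'],cv2.COLOR_RGB2BGR))
    return f
def ray(f,px):
    K=np.array(f['intrinsics'],float);d=np.array(f['dist_coeffs'],float)
    p=cv2.undistortPoints(np.array(px,float).reshape(-1,1,2),K,d).reshape(-1,2)
    R=np.array(f['R']);t=np.array(f['t'])
    D=np.c_[p,np.ones(len(p))]@R
    return -R.T@t,D
def onz(f,px,z):
    c,D=ray(f,px); return c+D*((z-c[2])/D[:,2])[:,None]
def proj(f,X):
    r,_=cv2.Rodrigues(np.array(f['R']));
    return cv2.projectPoints(np.array(X,float).reshape(-1,1,3),r,np.array(f['t'],float),np.array(f['intrinsics'],float),np.array(f['dist_coeffs'],float))[0].reshape(-1,2)
E
python3 - <<'E'
from h import *
import pickle
F={n:grab(n,n+'0') for n in('scene','side','wrist')}
pickle.dump(F,open('F0.pkl','wb'))
for n in F: print(n,-np.array(F[n]['R']).T@F[n]['t'],np.array(F[n]['R'])[2])
s=manip.state();print(s['tool_pos'],s['tool_rot'],s['time'],s['gripper_width'])
E
```

```text
scene [1.27622218 0.70361439 1.03100084] [-0.53710931 -0.50762397 -0.67367017]
side [ 0.38758292 -0.72278049  0.65319075] [ 0.17129328  0.79640626 -0.57999628]
wrist [ 0.24106571 -0.58262236  0.37323297] [-0.30313538 -0.07960807 -0.9496165 ]
[ 0.16227149 -0.60305287  0.23032932] [-8.22313822e-04  9.91383509e-01  1.30988783e-01 -1.71932132e-05] 0.15 0.9976468136519632
```

View pics/scene0.png

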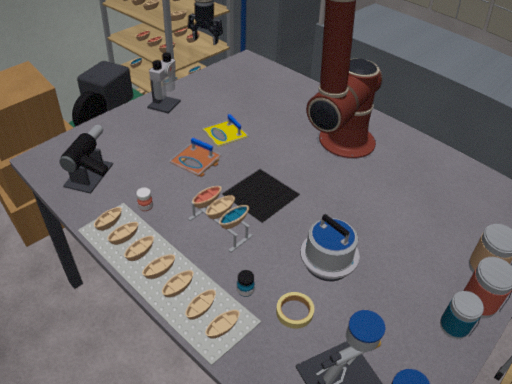

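View pics/side0.png

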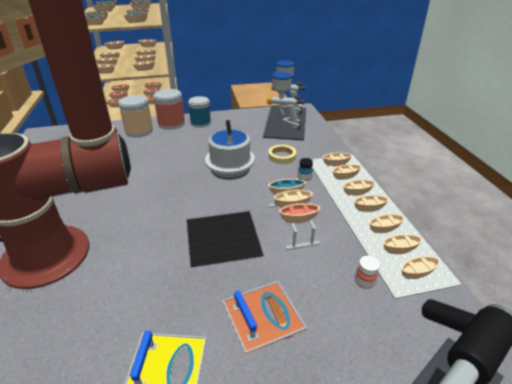

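View pics/wrist0.png

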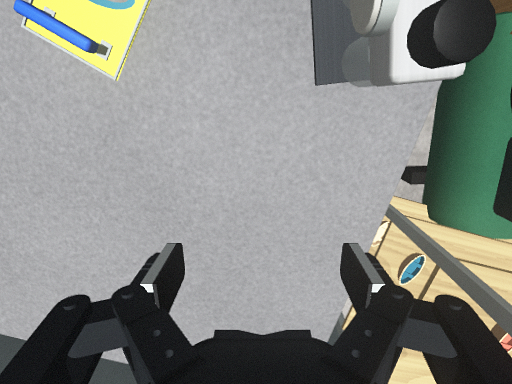

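The two blue-gripped masks are a yellow one at scene (225,130) and a copper one at (195,157). The copper one matches the description. The cover on its stand is at (332,243), with blue-lidded jars at (366,330) and (410,380) as lookalikes. Next I'll take close crops of the copper mask and the cover.

```bash
python3 - <<'E'
from h import *
import pickle
F=pickle.load(open('F0.pkl','rb'))
s=cv2.cvtColor(F['scene']['color'],cv2.COLOR_RGB2BGR); d=cv2.cvtColor(F['side']['color'],cv2.COLOR_RGB2BGR)
def crop(im,x,y,w,h): return cv2.resize(im[y:y+h,x:x+w],(390,290),interpolation=cv2.INTER_CUBIC)
o=np.vstack([np.hstack([crop(s,290,205,80,75),crop(d,195,110,80,75)]),np.hstack([crop(s,160,130,80,60),crop(d,215,270,100,85)])])
cv2.imwrite('pics/crop0.png',o)
for n in('scene','side'):
    f=F[n];hsv=cv2.cvtColor(f['color'],cv2.COLOR_RGB2HSV)
    for nm,lo,hi in(('copper',(3,120,120),(14,255,255)),('blue',(100,150,60),(120,255,255)),('yellow',(25,150,150),(33,255,255))):
        m=cv2.inRange(hsv,lo,hi)
        k,l,st,ce=cv2.connectedComponentsWithStats(m)
        for i in range(1,k):
            if st[i,4]>60: print(n,nm,st[i],ce[i])
E
```

```text
scene copper [172 145  46  28 405] [196.06419753 156.47654321]
scene copper [194 187  26  15 179] [206.7877095  194.22905028]
scene blue [241   0   5  51 217] [242.86635945  23.99539171]
scene blue [228 114  13  15  67] [233.70149254 120.79104478]
scene blue [191 138  21  13 108] [201.15740741 143.55555556]
scene blue [313 220  41  30 720] [331.78611111 235.90416667]
scene blue [349 310  36  33 906] [366.50331126 325.97240618]
scene blue [392 369  37  15 411] [409.94647202 377.30900243]
scene yellow [204 122  42  23 349] [225.38395415 132.01146132]
side copper [ 71 134  47  23 330] [ 94.64848485 148.13030303]
side copper [ 24 141  37  25 644] [ 43.12267081 152.96428571]
side copper [282 205  35   9 215] [298.98139535 209.04186047]
side copper [   0  227   88   59 1433] [ 45.8060014  264.94417306]
side copper [358 269  19  12  98] [366.15306122 276.41836735]
side copper [ 226  284   77   65 1583] [261.26089703 317.77132028]
side copper [268 298  17  26 192] [276.53645833 310.609375  ]
side blue [  168     0   261   113 23773] [298.03912001  47.87994784]
side blue [100  29  63  15 603] [131.41625207  35.13266998]
side blue [ 37  58  29  66 608] [51.26973684 90.90460526]
side blue [ 24  63  16  27 215] [31.20930233 76.26976744]
side blue [ 18  99  34  34 469] [ 37.26652452 117.1130064 ]
side blue [213 131  15  14 158] [220.41139241 137.61392405]
side blue [231 130  15  14 147] [237.44897959 136.6122449 ]
side blue [235 291  21  40 276] [244.9057971  310.32608696]
side blue [131 331  20  50 388] [140.74226804 355.33505155]
side yellow [ 140  336   64   48 1516] [167.40237467 358.27044855]
```

View pics/crop0.png

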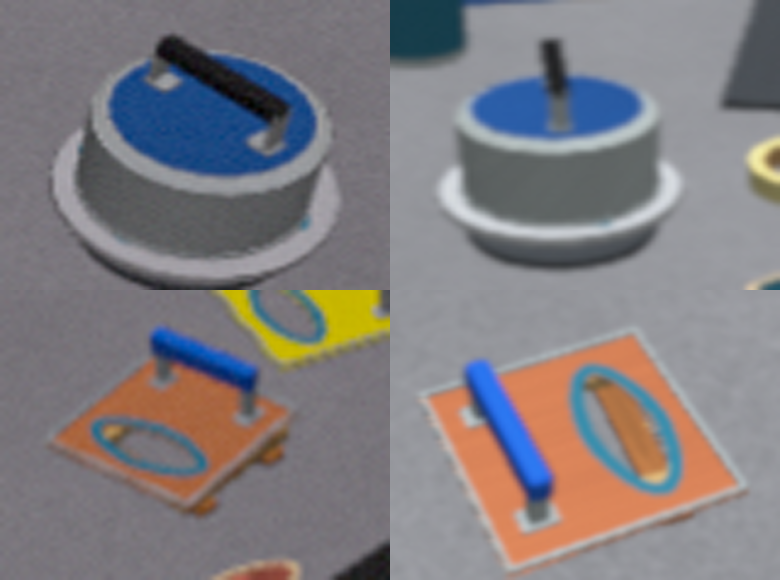

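```bash
python3 - <<'E'
from h import *
import pickle
F=pickle.load(open('F0.pkl','rb'))
S,D=F['scene'],F['side']
print('bar',onz(S,[(323.8,217),(347.3,233.4)],.161), onz(D,[(227.8,121.5),(228.4,134.5)],.161))
# mat
for f,n,seed in((S,'scene',(262,193)),(D,'side',(224,240))):
    g=cv2.cvtColor(f['color'],cv2.COLOR_RGB2GRAY); m=(g<75).astype(np.uint8)
    m=cv2.morphologyEx(m,cv2.MORPH_CLOSE,np.ones((3,3)))
    k,l=cv2.connectedComponents(m); c=max(cv2.findContours((l==l[seed[1],seed[0]]).astype(np.uint8),0,1)[0],key=cv2.contourArea)
    q=cv2.approxPolyDP(c,6,True).reshape(-1,2); print(n,'mat',q.tolist()); P=onz(f,q,.004); print(P.round(4),P.mean(0))
# lid blue disc
for f,n,b in((S,'scene',(300,210,70,50)),(D,'side',(200,125,60,25))):
    hsv=cv2.cvtColor(f['color'],cv2.COLOR_RGB2HSV); m=cv2.inRange(hsv,(100,150,60),(120,255,255))
    x,y,w,h=b; mm=np.zeros_like(m); mm[y:y+h,x:x+w]=m[y:y+h,x:x+w]
    P=onz(f,cv2.convexHull(cv2.findNonZero(mm)).reshape(-1,2),.120)
    print(n,'lid',cv2.minEnclosingCircle((P[:,:2]*1000).astype(np.float32)))
# mask plate outline
def plate(f,b):
    hsv=cv2.cvtColor(f['color'],cv2.COLOR_RGB2HSV); m=cv2.inRange(hsv,(3,110,110),(14,255,255))
    x,y,w,h=b; mm=np.zeros_like(m); mm[y:y+h,x:x+w]=m[y:y+h,x:x+w]
    hull=cv2.convexHull(cv2.findNonZero(mm)); return cv2.boxPoints(cv2.minAreaRect((onz(f,hull.reshape(-1,2),.023)[:,:2]*1000).astype(np.float32)))
for f,n,b in((S,'scene',(165,138,60,40)),(D,'side',(215,275,95,80))):
    q=plate(f,b); print(n,'plate',q.round(1).tolist(),q.mean(0))
print('grip',onz(S,[(192.5,140),(211,148.5)],.065),onz(D,[(238.3,294),(253,327)],.065))
E
```

```text
bar [[0.52112928 0.26544458 0.161     ]
 [0.52428342 0.34381676 0.161     ]] [[0.5218688  0.32937485 0.161     ]
 [0.51037962 0.23938609 0.161     ]]
scene mat [[259, 169], [223, 194], [262, 222], [299, 194]]
[[ 0.362  -0.1106  0.004 ]
 [ 0.5354 -0.1054  0.004 ]
 [ 0.536   0.0668  0.004 ]
 [ 0.3601  0.0657  0.004 ]] [ 0.44837116 -0.02088382  0.004     ]
side mat [[249, 213], [187, 220], [191, 266], [262, 255]]
[[ 0.5348  0.0545  0.004 ]
 [ 0.3612  0.0599  0.004 ]
 [ 0.3607 -0.1123  0.004 ]
 [ 0.5345 -0.112   0.004 ]] [ 0.44779324 -0.02747806  0.004     ]
scene lid ((517.060546875, 300.3041076660156), 54.91728973388672)
side lid ((519.1509399414062, 302.1009216308594), 52.33852767944336)
scene plate [[419.79998779296875, -221.10000610351562], [440.70001220703125, -360.70001220703125], [560.5, -342.79998779296875], [539.5999755859375, -203.10000610351562]] [ 490.156   -281.92624]
side plate [[423.8999938964844, -244.10000610351562], [447.79998779296875, -360.1000061035156], [566.5, -335.70001220703125], [542.7000122070312, -219.6999969482422]] [ 495.21155 -289.88684]
grip [[ 0.46789095 -0.32966877  0.065     ]
 [ 0.45442392 -0.24920218  0.065     ]] [[ 0.45062515 -0.26392611  0.065     ]
 [ 0.46419195 -0.34306415  0.065     ]]
```

```bash
cat >> h.py <<'E'
from scipy.spatial.transform import Rotation as Ro
def pose():
    s=manip.state();q=s['tool_rot'];R=Ro.from_quat([q[1],q[2],q[3],q[0]]).as_matrix();return np.array(s['tool_pos']),R
def plan(way,jaw,pos=None,R=None,maxstep=.045,maxang=8.5,minrows=1):
    """way: list of (x,y,z,yawdeg of tool x). tool straight down."""
    if pos is None: pos,R=pose()
    for w in way:
        tgt=np.array(w[:3]);p=np.deg2rad(w[3])
        T=np.array([[np.cos(p),np.sin(p),0],[np.sin(p),-np.cos(p),0],[0,0,-1]]).T
        T=np.c_[[np.cos(p),np.sin(p),0],[np.sin(p),-np.cos(p),0],[0,0,-1]]
        rv=Ro.from_matrix(R.T@T).as_rotvec()
        n=int(max(minrows,np.ceil(np.linalg.norm(tgt-pos)/maxstep),np.ceil(np.rad2deg(np.linalg.norm(rv))/maxang)))
        print('way',w,'rows',n)
        d=(tgt-pos)/n
        for i in range(n):
            l=R.T@d
            print('{"tx":%.4f,"ty":%.4f,"tz":%.4f,"ax":%.1f,"ay":%.1f,"az":%.1f,"jaw":%d},'%(*l,*np.rad2deg(rv/n),jaw))
            R=R@Ro.from_rotvec(rv/n).as_matrix(); pos=pos+d
def st():
    s=manip.state();p,R=pose();print('t',s['time'],'pos',p.round(4),'yaw',np.rad2deg(np.arctan2(R[1,0],R[0,0])).round(2),'tilt',R[:,2].round(4),'F',np.round(s['contact_force'],2),'T',np.round(s['ft_torque'],3),'w',round(s['gripper_width'],3),'q',np.round(s['joint_pos'],3))
E
python3 - <<'E'
from h import *
st(); plan([(.38,-.30,.36,55)],0)
E
```

```text
t 0.15 pos [ 0.1623 -0.6031  0.2303] yaw 15.05 tilt [-2.0e-04  1.6e-03 -1.0e+00] F [-0.15  0.21 -0.13] T [ 0.03   0.021 -0.022] w 0.998 q [-1.427  0.053  1.614 -0.     1.476 -0.119]
way (0.38, -0.3, 0.36, 55) rows 9
{"tx":0.0321,"ty":-0.0263,"tz":-0.0144,"ax":-0.0,"ay":-0.0,"az":-4.4,"jaw":0},
{"tx":0.0340,"ty":-0.0237,"tz":-0.0144,"ax":-0.0,"ay":-0.0,"az":-4.4,"jaw":0},
{"tx":0.0358,"ty":-0.0210,"tz":-0.0144,"ax":-0.0,"ay":-0.0,"az":-4.4,"jaw":0},
{"tx":0.0373,"ty":-0.0181,"tz":-0.0144,"ax":-0.0,"ay":-0.0,"az":-4.4,"jaw":0},
{"tx":0.0386,"ty":-0.0152,"tz":-0.0144,"ax":-0.0,"ay":-0.0,"az":-4.4,"jaw":0},
{"tx":0.0396,"ty":-0.0122,"tz":-0.0144,"ax":-0.0,"ay":-0.0,"az":-4.4,"jaw":0},
{"tx":0.0405,"ty":-0.0091,"tz":-0.0144,"ax":-0.0,"ay":-0.0,"az":-4.4,"jaw":0},
{"tx":0.0410,"ty":-0.0059,"tz":-0.0144,"ax":-0.0,"ay":-0.0,"az":-4.4,"jaw":0},
{"tx":0.0414,"ty":-0.0027,"tz":-0.0144,"ax":-0.0,"ay":-0.0,"az":-4.4,"jaw":0},
```

Emit:
{"fn": "move_arm", "kwargs": {"rows": [{"tx": 0.032,"ty": -0.026,"tz": -0.014,"az": -4.4,"ax": 0,"ay": 0,"jaw": 0},{"tx": 0.034,"ty": -0.024,"tz": -0.014,"az": -4.4,"ax": 0,"ay": 0,"jaw": 0},{"tx": 0.036,"ty": -0.021,"tz": -0.014,"az": -4.4,"ax": 0,"ay": 0,"jaw": 0},{"tx": 0.037,"ty": -0.018,"tz": -0.014,"az": -4.4,"ax": 0,"ay": 0,"jaw": 0},{"tx": 0.039,"ty": -0.015,"tz": -0.014,"az": -4.4,"ax": 0,"ay": 0,"jaw": 0},{"tx": 0.04,"ty": -0.012,"tz": -0.014,"az": -4.4,"ax": 0,"ay": 0,"jaw": 0},{"tx": 0.04,"ty": -0.009,"tz": -0.014,"az": -4.4,"ax": 0,"ay": 0,"jaw": 0},{"tx": 0.041,"ty": -0.006,"tz": -0.014,"az": -4.4,"ax": 0,"ay": 0,"jaw": 0},{"tx": 0.041,"ty": -0.003,"tz": -0.014,"az": -4.4,"ax": 0,"ay": 0,"jaw": 0},{"tx": 0,"ty": 0,"tz": 0,"ax": 0,"ay": 0,"az": 0,"jaw": 0}]}}

```text
time: 1.15
tool_pos: [0.3833, -0.2865, 0.3575]
tool_rot: [-0.005, 0.883, 0.47, 0.003]
contact_force: [0.0, -0.4, -0.6]
gripper_width: 0.997
```

```bash
python3 - <<'E'
from h import *
import pickle
f=grab('wrist','w1');pickle.dump(f,open('w1.pkl','wb'))
st(); plan([(.45,-.05,.36,75),(.50,.20,.34,86)],0)
E
```

```text
t 1.2 pos [ 0.3822 -0.2878  0.3561] yaw 55.92 tilt [-0.0016  0.0114 -0.9999] F [ 0.11 -0.08  0.06] T [0.009 0.01  0.054] w 0.999 q [-0.805 -0.341  1.763  0.007  1.729 -0.209]
way (0.45, -0.05, 0.36, 75) rows 6
{"tx":0.0392,"ty":-0.0128,"tz":-0.0002,"ax":-0.1,"ay":-0.1,"az":-3.2,"jaw":0},
{"tx":0.0398,"ty":-0.0107,"tz":-0.0003,"ax":-0.1,"ay":-0.1,"az":-3.2,"jaw":0},
{"tx":0.0403,"ty":-0.0084,"tz":-0.0004,"ax":-0.1,"ay":-0.1,"az":-3.2,"jaw":0},
{"tx":0.0407,"ty":-0.0062,"tz":-0.0004,"ax":-0.1,"ay":-0.1,"az":-3.2,"jaw":0},
{"tx":0.0410,"ty":-0.0039,"tz":-0.0005,"ax":-0.1,"ay":-0.1,"az":-3.2,"jaw":0},
{"tx":0.0412,"ty":-0.0016,"tz":-0.0006,"ax":-0.1,"ay":-0.1,"az":-3.2,"jaw":0},
way (0.5, 0.2, 0.34, 86) rows 6
{"tx":0.0424,"ty":-0.0027,"tz":0.0033,"ax":-0.0,"ay":-0.0,"az":-1.8,"jaw":0},
{"tx":0.0425,"ty":-0.0014,"tz":0.0033,"ax":-0.0,"ay":-0.0,"az":-1.8,"jaw":0},
{"tx":0.0425,"ty":-0.0000,"tz":0.0033,"ax":-0.0,"ay":-0.0,"az":-1.8,"jaw":0},
{"tx":0.0425,"ty":0.0013,"tz":0.0033,"ax":-0.0,"ay":-0.0,"az":-1.8,"jaw":0},
{"tx":0.0424,"ty":0.0027,"tz":0.0033,"ax":-0.0,"ay":-0.0,"az":-1.8,"jaw":0},
{"tx":0.0423,"ty":0.0041,"tz":0.0033,"ax":-0.0,"ay":-0.0,"az":-1.8,"jaw":0},
```

View pics/w1.png

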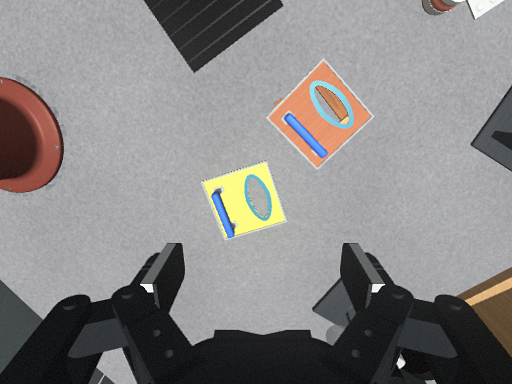

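The wrist view shows the copper mask with its corners near (323,60), (373,116), (318,168) and (267,117), and its blue grip running from (288,118) to (322,155). The yellow decoy is at (245,200). Moving on to look at the cover.

Emit:
{"fn": "move_arm", "kwargs": {"rows": [{"tx": 0.039,"ty": -0.013,"tz": 0,"ax": 0,"ay": 0,"az": -3.2,"jaw": 0},{"tx": 0.04,"ty": -0.011,"tz": 0,"ax": 0,"ay": 0,"az": -3.2,"jaw": 0},{"tx": 0.04,"ty": -0.008,"tz": 0,"ax": 0,"ay": 0,"az": -3.2,"jaw": 0},{"tx": 0.041,"ty": -0.006,"tz": 0,"ax": 0,"ay": 0,"az": -3.2,"jaw": 0},{"tx": 0.041,"ty": -0.004,"tz": 0,"ax": 0,"ay": 0,"az": -3.2,"jaw": 0},{"tx": 0.041,"ty": -0.002,"tz": 0,"ax": 0,"ay": 0,"az": -3.2,"jaw": 0},{"tx": 0.042,"ty": -0.002,"tz": 0.003,"ax": 0,"ay": 0,"az": -1.8,"jaw": 0},{"tx": 0.042,"ty": -0.001,"tz": 0.003,"ax": 0,"ay": 0,"az": -1.8,"jaw": 0},{"tx": 0.042,"ty": 0,"tz": 0.003,"ax": 0,"ay": 0,"az": -1.8,"jaw": 0},{"tx": 0.042,"ty": 0.001,"tz": 0.003,"ax": 0,"ay": 0,"az": -1.8,"jaw": 0},{"tx": 0.042,"ty": 0.003,"tz": 0.003,"ax": 0,"ay": 0,"az": -1.8,"jaw": 0},{"tx": 0,"ty": 0,"tz": 0,"ax": 0,"ay": 0,"az": 0,"jaw": 0}]}}

```text
time: 2.4
tool_pos: [0.4933, 0.158, 0.3302]
tool_rot: [-0.01, 0.747, 0.665, -0.004]
contact_force: [-0.1, -0.8, 0.6]
gripper_width: 1.002
```

```bash
python3 - <<'E'
from h import *
import pickle
f=grab('wrist','w2');pickle.dump(f,open('w2.pkl','wb'))
st()
E
```

```text
t 2.45 pos [0.4932 0.1562 0.3302] yaw 83.24 tilt [-0.0202  0.0077 -0.9998] F [-0.95 -0.11 -0.06] T [-0.008 -0.032 -0.016] w 1.0 q [ 0.157 -0.234  1.719  0.011  1.675  0.276]
```

View pics/w2.png

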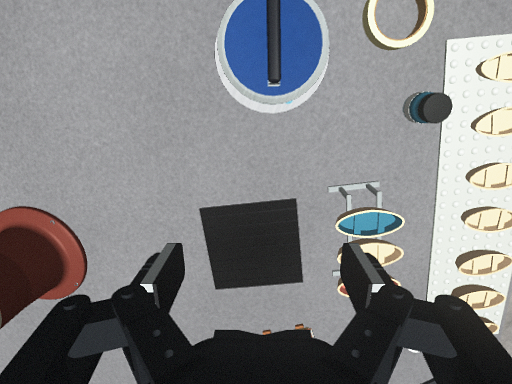

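The cover's handle is at about (273,0–85) and is cut off at the top of the frame. The mat is at (250,245). I'll move forward a little so the whole handle is in view.

Emit:
{"fn": "move_arm", "kwargs": {"rows": [{"tx": 0.04,"ty": 0,"tz": 0,"ax": 0,"ay": 0,"az": 0,"jaw": 0},{"tx": 0.04,"ty": 0,"tz": 0,"ax": 0,"ay": 0,"az": 0,"jaw": 0},{"tx": 0,"ty": 0,"tz": 0,"ax": 0,"ay": 0,"az": 0,"jaw": 0}]}}

```text
time: 2.75
tool_pos: [0.5046, 0.2317, 0.3282]
tool_rot: [-0.009, 0.751, 0.66, -0.007]
contact_force: [-0.2, -1.0, -0.4]
gripper_width: 0.998
```

```bash
cat > meas.py <<'E'
from h import *
import pickle,sys
def rect(P): 
    r=cv2.boxPoints(cv2.minAreaRect((P[:,:2]*1000).astype(np.float32))); return r
def cov(f,box,zl=.120,zb=.162,save=None):
    x,y,w,h=box
    hsv=cv2.cvtColor(f['color'],cv2.COLOR_RGB2HSV); m=cv2.inRange(hsv,(100,150,40),(122,255,255)); mm=np.zeros_like(m); mm[y:y+h,x:x+w]=m[y:y+h,x:x+w]
    hull=cv2.convexHull(cv2.findNonZero(mm)).reshape(-1,2)
    print('lid',cv2.fitEllipse((onz(f,hull,zl)[:,:2]*1000).astype(np.float32)))
    g=cv2.inRange(hsv,(0,0,0),(180,255,60)); b=np.zeros_like(m); b[y:y+h,x:x+w]=g[y:y+h,x:x+w]
    k,l,s,c=cv2.connectedComponentsWithStats(b); i=1+np.argmax(s[1:,4]); print('bar px',s[i])
    pts=cv2.findNonZero((l==i).astype(np.uint8)).reshape(-1,2)
    r=rect(onz(f,pts,zb)); print('bar',r.round(1).tolist(),r.mean(0))
E
python3 - <<'E'
from meas import *
f=grab('wrist','w3');pickle.dump(f,open('w3.pkl','wb'))
st()
cov(f,(200,0,150,220))
f=pickle.load(open('w1.pkl','rb'))
hsv=cv2.cvtColor(f['color'],cv2.COLOR_RGB2HSV)
m=cv2.inRange(hsv,(3,100,100),(14,255,255)); mm=np.zeros_like(m); mm[40:190,250:400]=m[40:190,250:400]
r=rect(onz(f,cv2.findNonZero(mm).reshape(-1,2),.023)); print('plate',r.round(1).tolist(),r.mean(0))
m=cv2.inRange(hsv,(105,180,60),(122,255,255)); mm=np.zeros_like(m); mm[100:170,270:340]=m[100:170,270:340]
r=rect(onz(f,cv2.findNonZero(mm).reshape(-1,2),.068)); print('grip',r.round(1).tolist(),r.mean(0))
E
```

```text
t 2.8 pos [0.5046 0.23   0.3281] yaw 82.52 tilt [-0.0228  0.0027 -0.9997] F [ 0.23 -0.01  0.14] T [-0.052 -0.061 -0.049] w 1.001 q [ 0.289 -0.141  1.642  0.009  1.662  0.42 ]
lid ((519.08154296875, 300.3113098144531), (112.18225860595703, 112.37017822265625), 74.5421371459961)
bar px [263  68  14  83 426]
bar [[508.79998779296875, 258.1000061035156], [521.4000244140625, 256.8999938964844], [529.0999755859375, 342.6000061035156], [516.5, 343.70001220703125]] [518.9684  300.31686]
plate [[421.5, -236.5], [447.1000061035156, -363.5], [568.2000122070312, -339.1000061035156], [542.5999755859375, -212.10000610351562]] [ 494.8269 -287.8282]
grip [[442.5, -257.1000061035156], [459.8999938964844, -341.6000061035156], [470.79998779296875, -339.3999938964844], [453.29998779296875, -254.8000030517578]] [ 456.62704 -298.21957]
```

View pics/w3.png

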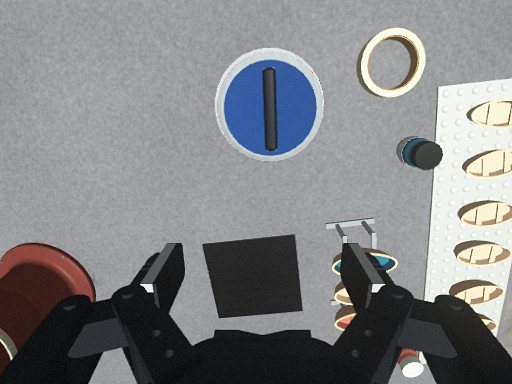

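The cover measures consistently: lid centre (0.519, 0.300), and bar centre the same, with the bar turned −5.2° from world y. I'll move above it.

```bash
python3 - <<'E'
from h import *
plan([(.519,.300,.21,84.8)],0)
E
```

```text
way (0.519, 0.3, 0.21, 84.8) rows 4
{"tx":0.0178,"ty":0.0020,"tz":0.0295,"ax":-0.3,"ay":-0.0,"az":-0.6,"jaw":0},
{"tx":0.0178,"ty":0.0020,"tz":0.0295,"ax":-0.3,"ay":-0.0,"az":-0.6,"jaw":0},
{"tx":0.0178,"ty":0.0020,"tz":0.0295,"ax":-0.3,"ay":-0.0,"az":-0.6,"jaw":0},
{"tx":0.0178,"ty":0.0020,"tz":0.0295,"ax":-0.3,"ay":-0.0,"az":-0.6,"jaw":0},
```

Emit:
{"fn": "move_arm", "kwargs": {"rows": [{"tx": 0.018,"ty": 0.002,"tz": 0.029,"ax": -0.3,"ay": 0,"az": -0.6,"jaw": 0},{"tx": 0.018,"ty": 0.002,"tz": 0.029,"ax": -0.3,"ay": 0,"az": -0.6,"jaw": 0},{"tx": 0.018,"ty": 0.002,"tz": 0.029,"ax": -0.3,"ay": 0,"az": -0.6,"jaw": 0},{"tx": 0.018,"ty": 0.002,"tz": 0.029,"ax": -0.3,"ay": 0,"az": -0.6,"jaw": 0},{"tx": 0,"ty": 0,"tz": 0,"ax": 0,"ay": 0,"az": 0,"jaw": 0}]}}

```text
time: 3.3
tool_pos: [0.5243, 0.2904, 0.2097]
tool_rot: [0.003, 0.743, 0.669, -0.0]
contact_force: [-0.6, -0.4, -1.1]
gripper_width: 0.998
```

```bash
python3 - <<'E'
from meas import *
f=grab('wrist','w4')
st()
plan([(.519,.300,.136,84.8)],0,maxstep=.02)
E
```

```text
t 3.35 pos [0.5254 0.29   0.2123] yaw 84.0 tilt [ 0.0066 -0.0036 -1.    ] F [ 0.14 -0.91  0.02] T [0.015 0.009 0.005] w 1.001 q [ 0.383  0.004  1.695 -0.006  1.438  0.488]
way (0.519, 0.3, 0.136, 84.8) rows 4
{"tx":0.0024,"ty":-0.0020,"tz":0.0191,"ax":0.1,"ay":0.0,"az":-0.2,"jaw":0},
{"tx":0.0024,"ty":-0.0020,"tz":0.0191,"ax":0.1,"ay":0.0,"az":-0.2,"jaw":0},
{"tx":0.0024,"ty":-0.0019,"tz":0.0191,"ax":0.1,"ay":0.0,"az":-0.2,"jaw":0},
{"tx":0.0024,"ty":-0.0019,"tz":0.0191,"ax":0.1,"ay":0.0,"az":-0.2,"jaw":0},
```

View pics/w4.png

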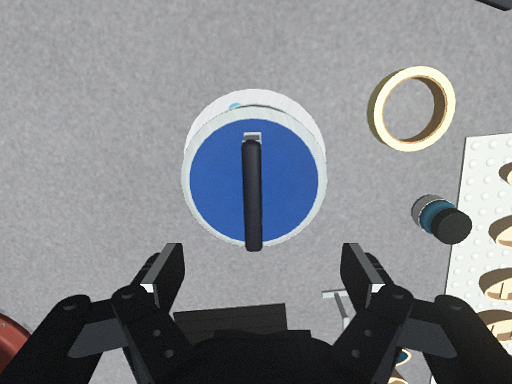

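The handle is centred between the fingers at (252,195). I'll descend.

Emit:
{"fn": "move_arm", "kwargs": {"rows": [{"tx": 0.004,"ty": -0.003,"tz": 0.012,"ax": 0.1,"ay": 0,"az": -0.2,"jaw": 0},{"tx": 0.003,"ty": -0.002,"tz": 0.018,"ax": 0.1,"ay": 0,"az": -0.2,"jaw": 0},{"tx": 0.003,"ty": -0.002,"tz": 0.018,"ax": 0.1,"ay": 0,"az": -0.2,"jaw": 0},{"tx": 0,"ty": 0,"tz": 0.012,"ax": 0,"ay": 0,"az": 0,"jaw": 0},{"tx": 0,"ty": 0,"tz": 0,"ax": 0,"ay": 0,"az": 0,"jaw": 0}]}}

```text
time: 3.85
tool_pos: [0.5233, 0.2967, 0.1543]
tool_rot: [0.004, 0.742, 0.671, 0.003]
contact_force: [0.7, -0.2, 0.3]
gripper_width: 0.999
```

```bash
python3 - <<'E'
from meas import *
f=grab('wrist','w5')
st()
plan([(.519,.300,.136,84.8)],0,maxstep=.02)
E
```

```text
t 3.9 pos [0.5238 0.2969 0.1553] yaw 84.24 tilt [ 1.120e-02 -6.000e-04 -9.999e-01] F [-0.08  0.25 -0.64] T [-0.022 -0.031  0.028] w 1.0 q [ 0.394  0.051  1.745 -0.005  1.336  0.496]
way (0.519, 0.3, 0.136, 84.8) rows 2
{"tx":0.0013,"ty":-0.0027,"tz":0.0096,"ax":0.3,"ay":-0.0,"az":-0.3,"jaw":0},
{"tx":0.0013,"ty":-0.0026,"tz":0.0096,"ax":0.3,"ay":-0.0,"az":-0.3,"jaw":0},
```

View pics/w5.png

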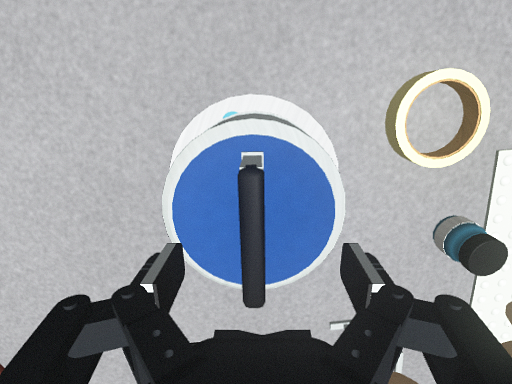

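Emit:
{"fn": "move_arm", "kwargs": {"rows": [{"tx": 0.002,"ty": -0.004,"tz": 0.008,"ax": 0.4,"ay": 0,"az": -0.4,"jaw": 0},{"tx": 0.002,"ty": -0.003,"tz": 0.01,"ax": 0.4,"ay": 0,"az": -0.3,"jaw": 0},{"tx": 0,"ty": -0.0,"tz": 0.004,"ax": 0,"ay": 0,"az": 0,"jaw": 0},{"tx": 0,"ty": 0,"tz": 0,"ax": 0,"ay": 0,"az": 0,"jaw": 0}]}}

```text
time: 4.3
tool_pos: [0.5182, 0.3023, 0.134]
tool_rot: [-0.001, 0.737, 0.676, 0.001]
contact_force: [-0.6, -0.0, -0.8]
gripper_width: 0.998
```

```bash
python3 - <<'E'
from meas import *
f=grab('wrist','w6')
st()
cov(f,(150,0,200,384))
plan([(.519,.300,.136,84.8)],0,maxstep=.02)
E
```

```text
t 4.35 pos [0.5183 0.3024 0.1343] yaw 84.99 tilt [ 4.0e-04  2.6e-03 -1.0e+00] F [0.9  0.37 0.27] T [ 0.     0.087 -0.039] w 1.0 q [0.403 0.071 1.76  0.002 1.309 0.49 ]
lid ((518.9078979492188, 299.8201904296875), (113.16017150878906, 113.49365997314453), 105.62892150878906)
bar px [  150   188   200   196 14083]
bar [[446.20001220703125, 230.6999969482422], [563.5999755859375, 220.8000030517578], [573.7000122070312, 341.3999938964844], [456.3999938964844, 351.20001220703125]] [509.9826 286.0418]
way (0.519, 0.3, 0.136, 84.8) rows 1
{"tx":-0.0023,"ty":0.0009,"tz":-0.0017,"ax":0.0,"ay":-0.2,"az":0.2,"jaw":0},
```

View pics/w6.png

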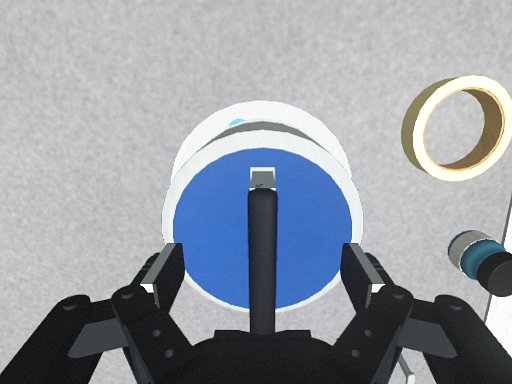

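The bar is now centred at x = 262, midway between the fingers at 182 and 342. I'll close the gripper.

Emit:
{"fn": "move_arm", "kwargs": {"rows": [{"tx": -0.002,"ty": 0,"tz": 0,"ax": 0,"ay": 0,"az": 0,"jaw": 120},{"tx": 0,"ty": 0,"tz": 0,"ax": 0,"ay": 0,"az": 0,"jaw": 255},{"tx": 0,"ty": 0,"tz": 0,"ax": 0,"ay": 0,"az": 0,"jaw": 255},{"tx": 0,"ty": 0,"tz": 0,"ax": 0,"ay": 0,"az": 0,"jaw": 255},{"tx": 0,"ty": 0,"tz": 0,"ax": 0,"ay": 0,"az": 0,"jaw": 255},{"tx": 0,"ty": 0,"tz": 0,"ax": 0,"ay": 0,"az": 0,"jaw": 255},{"tx": 0,"ty": 0,"tz": 0,"ax": 0,"ay": 0,"az": 0,"jaw": 255}]}}

```text
time: 5.05
tool_pos: [0.5188, 0.3005, 0.1356]
tool_rot: [-0.001, 0.737, 0.676, 0.002]
contact_force: [-0.4, 0.1, -0.0]
gripper_width: 0.151
```

```bash
python3 - <<'E'
from meas import *
f=grab('wrist','w7')
st()
E
```

```text
t 5.1 pos [0.5188 0.3005 0.1357] yaw 84.99 tilt [ 0.0021  0.0035 -1.    ] F [ 0.84  0.52 -0.3 ] T [ 0.027 -0.045 -0.008] w 0.148 q [0.4   0.067 1.762 0.002 1.309 0.487]
```

View pics/w7.png

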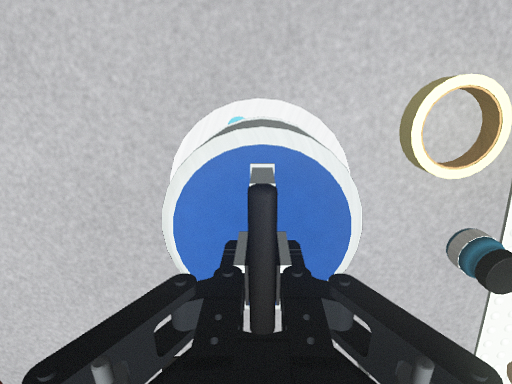

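The handle is held, with the opening at 0.148 (about 12.6 mm). I'll lift straight up.

Emit:
{"fn": "move_arm", "kwargs": {"rows": [{"tx": 0,"ty": 0,"tz": -0.008,"ax": 0,"ay": 0,"az": 0,"jaw": 255},{"tx": 0,"ty": 0,"tz": -0.012,"ax": 0,"ay": 0,"az": 0,"jaw": 255},{"tx": 0,"ty": 0,"tz": -0.012,"ax": 0,"ay": 0,"az": 0,"jaw": 255},{"tx": 0,"ty": 0,"tz": -0.012,"ax": 0,"ay": 0,"az": 0,"jaw": 255}]}}

```text
time: 5.5
tool_pos: [0.5166, 0.2994, 0.179]
tool_rot: [-0.002, 0.737, 0.676, -0.002]
contact_force: [0.2, -1.5, -1.6]
gripper_width: 0.147
```

```bash
python3 - <<'E'
from meas import *
st()
plan([(.5188,.3005,.30,85)],255,maxstep=.02)
E
```

```text
t 5.5 pos [0.5166 0.2994 0.179 ] yaw 84.99 tilt [-4.5e-03  5.0e-04 -1.0e+00] F [ 0.23 -1.48 -1.63] T [0.032 0.015 0.008] w 0.147 q [0.4   0.027 1.728 0.002 1.391 0.487]
way (0.5188, 0.3005, 0.3, 85) rows 7
{"tx":0.0002,"ty":0.0002,"tz":-0.0173,"ax":-0.0,"ay":-0.0,"az":-0.0,"jaw":255},
{"tx":0.0002,"ty":0.0002,"tz":-0.0173,"ax":-0.0,"ay":-0.0,"az":-0.0,"jaw":255},
{"tx":0.0002,"ty":0.0002,"tz":-0.0173,"ax":-0.0,"ay":-0.0,"az":-0.0,"jaw":255},
{"tx":0.0002,"ty":0.0003,"tz":-0.0173,"ax":-0.0,"ay":-0.0,"az":-0.0,"jaw":255},
{"tx":0.0002,"ty":0.0003,"tz":-0.0173,"ax":-0.0,"ay":-0.0,"az":-0.0,"jaw":255},
{"tx":0.0002,"ty":0.0003,"tz":-0.0173,"ax":-0.0,"ay":-0.0,"az":-0.0,"jaw":255},
{"tx":0.0002,"ty":0.0003,"tz":-0.0173,"ax":-0.0,"ay":-0.0,"az":-0.0,"jaw":255},
```

Emit:
{"fn": "move_arm", "kwargs": {"rows": [{"tx": 0,"ty": 0.001,"tz": -0.014,"ax": 0,"ay": 0,"az": 0,"jaw": 255},{"tx": 0,"ty": 0.001,"tz": -0.018,"ax": 0,"ay": 0,"az": 0,"jaw": 255},{"tx": 0,"ty": 0,"tz": -0.02,"ax": 0,"ay": 0,"az": 0,"jaw": 255},{"tx": 0,"ty": 0,"tz": -0.02,"ax": 0,"ay": 0,"az": 0,"jaw": 255},{"tx": 0,"ty": 0,"tz": -0.02,"ax": 0,"ay": 0,"az": 0,"jaw": 255},{"tx": 0,"ty": 0,"tz": -0.01,"ax": 0,"ay": 0,"az": 0,"jaw": 255},{"tx": 0,"ty": 0,"tz": 0,"ax": 0,"ay": 0,"az": 0,"jaw": 255}]}}

```text
time: 6.2
tool_pos: [0.5208, 0.2995, 0.2959]
tool_rot: [0.0, 0.737, 0.675, 0.004]
contact_force: [0.4, 0.9, -2.8]
gripper_width: 0.155
```

```bash
python3 - <<'E'
from meas import *
st(); 
for n in('scene','side'): pickle.dump(grab(n,n+'1'),open(n+'1.pkl','wb'))
plan([(.448,-.024,.27,85)],255,maxstep=.03)
E
```

```text
t 6.2 pos [0.5208 0.2995 0.2959] yaw 84.98 tilt [ 0.0057  0.0046 -1.    ] F [ 0.4   0.94 -2.77] T [-0.036 -0.046  0.041] w 0.155 q [ 0.397 -0.039  1.599  0.002  1.575  0.485]
way (0.448, -0.024, 0.27, 85) rows 12
{"tx":-0.0274,"ty":-0.0036,"tz":0.0019,"ax":0.0,"ay":-0.0,"az":-0.0,"jaw":255},
{"tx":-0.0274,"ty":-0.0036,"tz":0.0019,"ax":0.0,"ay":-0.0,"az":-0.0,"jaw":255},
{"tx":-0.0274,"ty":-0.0036,"tz":0.0019,"ax":0.0,"ay":-0.0,"az":-0.0,"jaw":255},
{"tx":-0.0274,"ty":-0.0036,"tz":0.0019,"ax":0.0,"ay":-0.0,"az":-0.0,"jaw":255},
{"tx":-0.0274,"ty":-0.0036,"tz":0.0019,"ax":0.0,"ay":-0.0,"az":-0.0,"jaw":255},
{"tx":-0.0274,"ty":-0.0036,"tz":0.0019,"ax":0.0,"ay":-0.0,"az":-0.0,"jaw":255},
{"tx":-0.0274,"ty":-0.0036,"tz":0.0019,"ax":0.0,"ay":-0.0,"az":-0.0,"jaw":255},
{"tx":-0.0274,"ty":-0.0036,"tz":0.0019,"ax":0.0,"ay":-0.0,"az":-0.0,"jaw":255},
{"tx":-0.0274,"ty":-0.0036,"tz":0.0019,"ax":0.0,"ay":-0.0,"az":-0.0,"jaw":255},
{"tx":-0.0274,"ty":-0.0036,"tz":0.0019,"ax":0.0,"ay":-0.0,"az":-0.0,"jaw":255},
{"tx":-0.0274,"ty":-0.0036,"tz":0.0019,"ax":0.0,"ay":-0.0,"az":-0.0,"jaw":255},
{"tx":-0.0274,"ty":-0.0036,"tz":0.0019,"ax":0.0,"ay":-0.0,"az":-0.0,"jaw":255},
```

View pics/scene1.png

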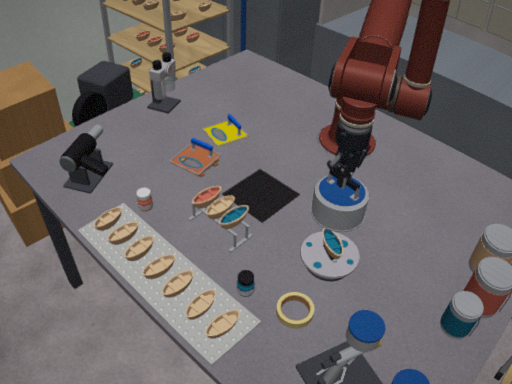

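View pics/side1.png

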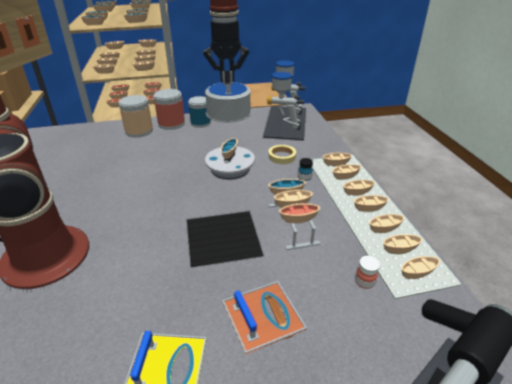

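The cover is off, and the boat shows untouched on the stand at scene (332,243). I'll carry the cover to the mat.

Emit:
{"fn": "move_arm", "kwargs": {"rows": [{"tx": -0.014,"ty": -0.002,"tz": 0,"ax": 0,"ay": 0,"az": 0,"jaw": 255},{"tx": -0.027,"ty": -0.004,"tz": 0,"ax": 0,"ay": 0,"az": 0,"jaw": 255},{"tx": -0.03,"ty": -0.004,"tz": 0.002,"ax": 0,"ay": 0,"az": 0,"jaw": 255},{"tx": -0.03,"ty": -0.004,"tz": 0.002,"ax": 0,"ay": 0,"az": 0,"jaw": 255},{"tx": -0.03,"ty": -0.004,"tz": 0.002,"ax": 0,"ay": 0,"az": 0,"jaw": 255},{"tx": -0.03,"ty": -0.004,"tz": 0.002,"ax": 0,"ay": 0,"az": 0,"jaw": 255},{"tx": -0.03,"ty": -0.004,"tz": 0.002,"ax": 0,"ay": 0,"az": 0,"jaw": 255},{"tx": -0.03,"ty": -0.004,"tz": 0.002,"ax": 0,"ay": 0,"az": 0,"jaw": 255},{"tx": -0.03,"ty": -0.004,"tz": 0.002,"ax": 0,"ay": 0,"az": 0,"jaw": 255},{"tx": -0.03,"ty": -0.004,"tz": 0.002,"ax": 0,"ay": 0,"az": 0,"jaw": 255},{"tx": -0.02,"ty": -0.003,"tz": 0,"ax": 0,"ay": 0,"az": 0,"jaw": 255},{"tx": 0,"ty": 0,"tz": 0,"ax": 0,"ay": 0,"az": 0,"jaw": 255}]}}

```text
time: 7.5
tool_pos: [0.4378, -0.015, 0.2572]
tool_rot: [-0.008, 0.738, 0.675, -0.012]
contact_force: [-0.2, 0.1, -2.1]
gripper_width: 0.152
```

```bash
python3 - <<'E'
from meas import *
st(); 
pickle.dump(grab('wrist','w8'),open('w8.pkl','wb'))
plan([(.448,-.024,.15,85)],255,maxstep=.025)
E
```

```text
t 7.5 pos [ 0.4378 -0.015   0.2572] yaw 84.94 tilt [-0.0293 -0.0047 -0.9996] F [-0.19  0.13 -2.11] T [ 0.053 -0.054  0.012] w 0.152 q [-0.198 -0.411  1.976 -0.01   1.604 -0.11 ]
way (0.448, -0.024, 0.15, 85) rows 5
{"tx":-0.0017,"ty":0.0028,"tz":0.0213,"ax":-0.3,"ay":0.1,"az":-0.0,"jaw":255},
{"tx":-0.0017,"ty":0.0027,"tz":0.0213,"ax":-0.3,"ay":0.1,"az":-0.0,"jaw":255},
{"tx":-0.0017,"ty":0.0026,"tz":0.0214,"ax":-0.3,"ay":0.1,"az":-0.0,"jaw":255},
{"tx":-0.0018,"ty":0.0024,"tz":0.0214,"ax":-0.3,"ay":0.1,"az":-0.0,"jaw":255},
{"tx":-0.0018,"ty":0.0023,"tz":0.0214,"ax":-0.3,"ay":0.1,"az":-0.0,"jaw":255},
```

View pics/w8.png

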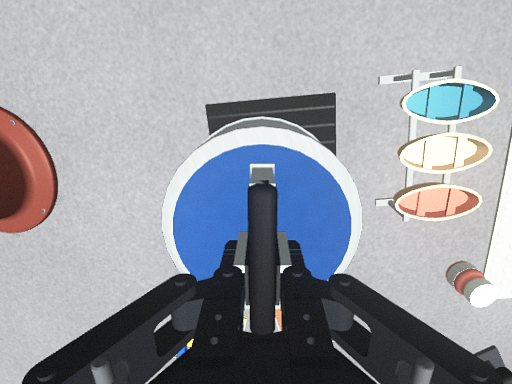

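Emit:
{"fn": "move_arm", "kwargs": {"rows": [{"tx": -0.002,"ty": 0.004,"tz": 0.015,"ax": -0.4,"ay": 0.1,"az": 0,"jaw": 255},{"tx": -0.002,"ty": 0.003,"tz": 0.022,"ax": -0.4,"ay": 0.1,"az": 0,"jaw": 255},{"tx": -0.002,"ty": 0.003,"tz": 0.022,"ax": -0.4,"ay": 0.1,"az": 0,"jaw": 255},{"tx": -0.002,"ty": 0.003,"tz": 0.022,"ax": -0.3,"ay": 0.1,"az": 0,"jaw": 255},{"tx": -0.002,"ty": 0.002,"tz": 0.022,"ax": -0.3,"ay": 0.1,"az": 0,"jaw": 255},{"tx": 0,"ty": 0,"tz": 0.012,"ax": 0,"ay": 0,"az": 0,"jaw": 255},{"tx": 0,"ty": 0,"tz": 0,"ax": 0,"ay": 0,"az": 0,"jaw": 255}]}}

```text
time: 8.25
tool_pos: [0.4485, -0.021, 0.1343]
tool_rot: [-0.003, 0.736, 0.677, 0.002]
contact_force: [-0.8, 0.0, -2.9]
gripper_width: 0.149
```

```bash
python3 - <<'E'
from meas import *
st(); 
plan([(.448,-.024,.11,85),(.448,-.024,.095,85)],255,maxstep=.015)
E
```

```text
t 8.25 pos [ 0.4485 -0.021   0.1343] yaw 85.26 tilt [-0.001   0.0063 -1.    ] F [-0.84  0.01 -2.88] T [-0.032  0.013  0.004] w 0.149 q [-0.217 -0.309  2.106  0.006  1.346 -0.135]
way (0.448, -0.024, 0.11, 85) rows 2
{"tx":-0.0016,"ty":-0.0001,"tz":0.0121,"ax":-0.0,"ay":-0.2,"az":0.1,"jaw":255},
{"tx":-0.0015,"ty":-0.0001,"tz":0.0121,"ax":-0.0,"ay":-0.2,"az":0.1,"jaw":255},
way (0.448, -0.024, 0.095, 85) rows 1
{"tx":0.0000,"ty":-0.0000,"tz":0.0150,"ax":0.0,"ay":0.0,"az":0.0,"jaw":255},
```

Emit:
{"fn": "move_arm", "kwargs": {"rows": [{"tx": -0.002,"ty": 0,"tz": 0.01,"ax": 0,"ay": -0.2,"az": 0,"jaw": 255},{"tx": -0.002,"ty": 0,"tz": 0.01,"ax": 0,"ay": -0.2,"az": 0,"jaw": 255},{"tx": 0,"ty": 0,"tz": 0.006,"ax": 0,"ay": 0,"az": 0,"jaw": 255},{"tx": 0,"ty": 0,"tz": 0,"ax": 0,"ay": 0,"az": 0,"jaw": 255}]}}

```text
time: 8.65
tool_pos: [0.4496, -0.0247, 0.1085]
tool_rot: [0.001, 0.735, 0.678, 0.0]
contact_force: [-0.5, -0.2, -2.7]
gripper_width: 0.153
```

```bash
python3 - <<'E'
from meas import *
st(); 
grab('side','side2')
E
```

```text
t 8.65 pos [ 0.4496 -0.0247  0.1085] yaw 85.34 tilt [ 0.0017 -0.0018 -1.    ] F [-0.53 -0.25 -2.7 ] T [-0.006  0.012  0.036] w 0.153 q [-2.190e-01 -2.760e-01  2.126e+00 -1.000e-03  1.289e+00 -1.380e-01]
```

View pics/side2.png

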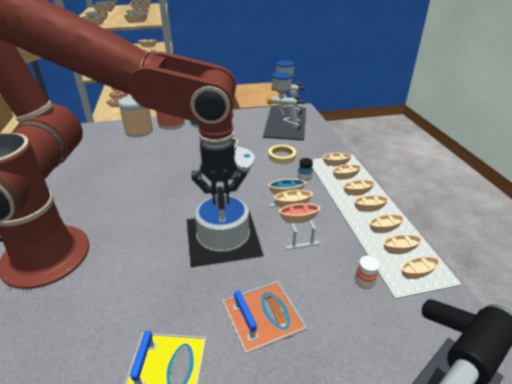

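The cover is just above the mat, centred on it at side (222,230), with 12–13 mm to go. I'll lower it slowly.

Emit:
{"fn": "move_arm", "kwargs": {"rows": [{"tx": 0,"ty": 0,"tz": 0.005,"ax": 0,"ay": 0,"az": 0,"jaw": 255},{"tx": 0,"ty": 0,"tz": 0.004,"ax": 0,"ay": 0,"az": 0,"jaw": 255},{"tx": 0,"ty": 0,"tz": 0.002,"ax": 0,"ay": 0,"az": 0,"jaw": 255},{"tx": 0,"ty": 0,"tz": 0,"ax": 0,"ay": 0,"az": 0,"jaw": 255}]}}

```text
time: 9.1
tool_pos: [0.4511, -0.0251, 0.0987]
tool_rot: [0.003, 0.735, 0.678, 0.001]
contact_force: [1.0, -0.3, -2.9]
gripper_width: 0.152
```

```bash
python3 -c "
from h import *
st()"
```

```text
t 9.1 pos [ 0.4511 -0.0251  0.0987] yaw 85.33 tilt [ 0.0054 -0.0026 -1.    ] F [ 1.01 -0.26 -2.9 ] T [ 0.027 -0.012  0.058] w 0.152 q [-2.200e-01 -2.620e-01  2.132e+00 -1.000e-03  1.265e+00 -1.380e-01]
```

Emit:
{"fn": "move_arm", "kwargs": {"rows": [{"tx": 0,"ty": 0,"tz": 0.002,"ax": 0,"ay": 0,"az": 0,"jaw": 255},{"tx": 0,"ty": 0,"tz": 0.002,"ax": 0,"ay": 0,"az": 0,"jaw": 255},{"tx": 0,"ty": 0,"tz": 0,"ax": 0,"ay": 0,"az": 0,"jaw": 255}]}}

```text
time: 9.4
tool_pos: [0.4519, -0.0256, 0.0958]
tool_rot: [0.004, 0.735, 0.678, 0.001]
contact_force: [-0.1, -1.1, -2.0]
gripper_width: 0.15
```

```bash
python3 -c "
from h import *
st()"
```

```text
t 9.4 pos [ 0.4519 -0.0256  0.0958] yaw 85.34 tilt [ 0.0067 -0.0037 -1.    ] F [-0.09 -1.13 -2.  ] T [0.119 0.083 0.026] w 0.15 q [-2.200e-01 -2.560e-01  2.134e+00 -2.000e-03  1.257e+00 -1.380e-01]
```

Emit:
{"fn": "move_arm", "kwargs": {"rows": [{"tx": 0,"ty": 0,"tz": 0.0015,"ax": 0,"ay": 0,"az": 0,"jaw": 255},{"tx": 0,"ty": 0,"tz": 0.0015,"ax": 0,"ay": 0,"az": 0,"jaw": 255}]}}

```text
time: 9.6
tool_pos: [0.4521, -0.026, 0.0955]
tool_rot: [0.003, 0.735, 0.678, 0.001]
contact_force: [-6.3, 1.5, 10.2]
gripper_width: 0.148
```

```bash
python3 -c "
from h import *
st()"
```

```text
t 9.6 pos [ 0.4521 -0.026   0.0955] yaw 85.35 tilt [ 0.0054 -0.0043 -1.    ] F [-6.26  1.47 10.16] T [0.385 1.15  0.06 ] w 0.148 q [-0.22  -0.254  2.132 -0.003  1.257 -0.138]
```

Contact shows +10 N, so the rim is on the mat. I'll release.

Emit:
{"fn": "move_arm", "kwargs": {"rows": [{"tx": 0,"ty": 0,"tz": 0,"ax": 0,"ay": 0,"az": 0,"jaw": 100},{"tx": 0,"ty": 0,"tz": 0,"ax": 0,"ay": 0,"az": 0,"jaw": 0},{"tx": 0,"ty": 0,"tz": 0,"ax": 0,"ay": 0,"az": 0,"jaw": 0},{"tx": 0,"ty": 0,"tz": 0,"ax": 0,"ay": 0,"az": 0,"jaw": 0},{"tx": 0,"ty": 0,"tz": 0,"ax": 0,"ay": 0,"az": 0,"jaw": 0},{"tx": 0,"ty": 0,"tz": 0,"ax": 0,"ay": 0,"az": 0,"jaw": 0}]}}

```text
time: 10.2
tool_pos: [0.4539, -0.0261, 0.0967]
tool_rot: [0.005, 0.735, 0.678, 0.002]
contact_force: [-0.4, 0.1, 0.7]
gripper_width: 0.999
```

```bash
python3 -c "
from h import *
st(); grab('wrist','w9')"
```

```text
t 10.2 pos [ 0.4539 -0.0261  0.0967] yaw 85.34 tilt [ 0.0101 -0.0048 -0.9999] F [-0.42  0.14  0.71] T [-0.023 -0.025 -0.006] w 0.999 q [-0.22  -0.255  2.13  -0.003  1.255 -0.138]
```

View pics/w9.png

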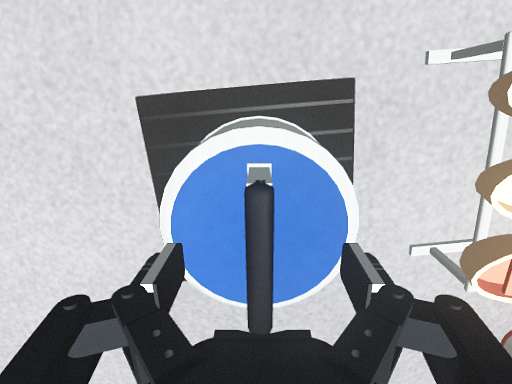

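Released cleanly. I'll rise, then look at the boat from above to get its exact pose before fetching the mask.

Emit:
{"fn": "move_arm", "kwargs": {"rows": [{"tx": 0,"ty": 0,"tz": -0.02,"ax": 0,"ay": 0,"az": 0,"jaw": 0},{"tx": 0,"ty": 0,"tz": -0.04,"ax": 0,"ay": 0,"az": 0,"jaw": 0},{"tx": 0,"ty": 0,"tz": -0.045,"ax": 0,"ay": 0,"az": 0,"jaw": 0},{"tx": 0,"ty": 0,"tz": -0.045,"ax": 0,"ay": 0,"az": 0,"jaw": 0},{"tx": 0.01,"ty": 0,"tz": -0.03,"ax": 0,"ay": 0,"az": 0,"jaw": 0},{"tx": 0.04,"ty": 0.005,"tz": -0.01,"ax": 0,"ay": 0,"az": 0,"jaw": 0},{"tx": 0.045,"ty": 0.005,"tz": 0,"ax": 0,"ay": 0,"az": 0,"jaw": 0},{"tx": 0.045,"ty": 0.005,"tz": 0,"ax": 0,"ay": 0,"az": 0,"jaw": 0},{"tx": 0.045,"ty": 0.005,"tz": 0,"ax": 0,"ay": 0,"az": 0,"jaw": 0},{"tx": 0.045,"ty": 0.005,"tz": 0,"ax": 0,"ay": 0,"az": 0,"jaw": 0},{"tx": 0.045,"ty": 0.005,"tz": 0,"ax": 0,"ay": 0,"az": 0,"jaw": 0},{"tx": 0.0,"ty": 0,"tz": 0,"ax": 0,"ay": 0,"az": 0,"jaw": 0}]}}

```text
time: 11.45
tool_pos: [0.5064, 0.2563, 0.2939]
tool_rot: [0.005, 0.737, 0.676, 0.004]
contact_force: [-0.3, 0.1, -0.8]
gripper_width: 1.001
```

```bash
python3 -c "
from h import *
import pickle
st(); pickle.dump(grab('wrist','w10'),open('w10.pkl','wb'))"
```

```text
t 11.45 pos [0.5064 0.2563 0.2939] yaw 84.99 tilt [ 0.0123 -0.0021 -0.9999] F [-0.31  0.09 -0.79] T [-0.052  0.033  0.071] w 1.001 q [ 0.341 -0.12   1.678 -0.006  1.573  0.428]
```

View pics/w10.png

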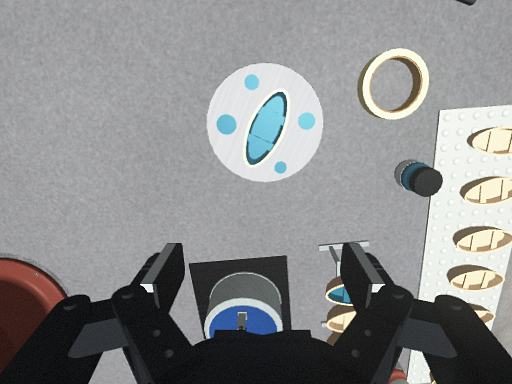

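The boat is at (266,127), turned about 20° from the handle's direction, with its ends near (250,163) and (285,92). Next I'll measure it.

```bash
python3 - <<'E'
from meas import *
f=pickle.load(open('w10.pkl','rb'))
im=f['color'];hsv=cv2.cvtColor(im,cv2.COLOR_RGB2HSV)
c=im[80:175,230:305]; cv2.imwrite('pics/boat.png',cv2.resize(cv2.cvtColor(c,cv2.COLOR_RGB2BGR),(600,760)[:2],interpolation=cv2.INTER_NEAREST)[:600])
# cream rim
m=cv2.inRange(hsv,(12,25,150),(35,255,255)); mm=np.zeros_like(m); mm[80:175,235:300]=m[80:175,235:300]
k,l,s,ce=cv2.connectedComponentsWithStats(mm); i=1+np.argmax(s[1:,4]);print(s[i])
mm=(l==i).astype(np.uint8)
pts=cv2.findNonZero(mm).reshape(-1,2)
def an(name,pts,z):
    P=(onz(f,pts,z)[:,:2]*1000).astype(np.float32); H=cv2.convexHull(P)
    r=cv2.minAreaRect(H); b=cv2.boxPoints(r)
    M=cv2.moments(H); cx,cy=M['m10']/M['m00'],M['m01']/M['m00']
    th=.5*np.arctan2(2*M['mu11'],M['mu20']-M['mu02'])
    print(name,'rectc',np.round(r[0],1),np.round(r[1],1),'cent',round(cx,1),round(cy,1),'axis yaw',round(np.rad2deg(th),2))
    e=b; L=[np.linalg.norm(e[1]-e[0]),np.linalg.norm(e[2]-e[1])]; v=(e[1]-e[0]) if L[0]>L[1] else (e[2]-e[1]); print('rect yaw',np.rad2deg(np.arctan2(v[1],v[0]))%180)
an('rim',pts,.092)
t=cv2.inRange(hsv,(90,110,60),(108,255,255)); tt=np.zeros_like(t); tt[80:175,240:295]=t[80:175,240:295]
k,l,s,ce=cv2.connectedComponentsWithStats(tt); i=1+np.argmax(s[1:,4]);print(s[i])
an('teal',cv2.findNonZero((l==i).astype(np.uint8)).reshape(-1,2),.088)
# disc
w=cv2.inRange(hsv,(0,0,185),(180,40,255)); ww=np.zeros_like(w); ww[55:190,200:330]=w[55:190,200:330]
k,l,s,ce=cv2.connectedComponentsWithStats(ww); i=1+np.argmax(s[1:,4]);print(s[i])
H=cv2.convexHull(cv2.findNonZero((l==i).astype(np.uint8))).reshape(-1,2)
print('disc',cv2.fitEllipse((onz(f,H,.044)[:,:2]*1000).astype(np.float32)))
E
```

```text
[245 145   3  17  17]
rim rectc [490.3 274.1] [ 1.9 20.5] cent 490.6 272.0 axis yaw 89.34
rect yaw 91.064514
[ 247   92   38   72 1299]
teal rectc [518.5 301.5] [95.3 36.7] cent 518.1 300.9 axis yaw 61.71
rect yaw 56.492096
[ 206   63  118  119 8221]
disc ((518.3526000976562, 301.6446533203125), (163.0814666748047, 163.74183654785156), 93.1122055053711)
```

View pics/boat.png

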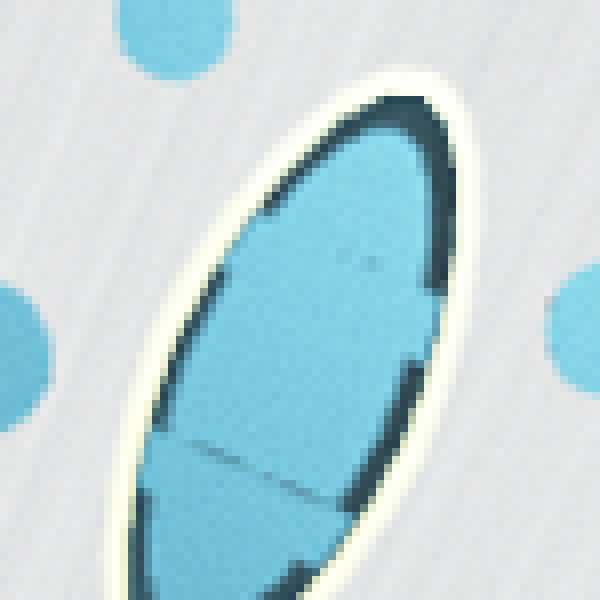

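```bash
python3 - <<'E'
from meas import *
f=pickle.load(open('w10.pkl','rb'))
im=f['color'].astype(int)
print(im[110,245:300].tolist())
def an(name,pts,z):
    P=(onz(f,pts,z)[:,:2]*1000).astype(np.float32); H=cv2.convexHull(P)
    r=cv2.minAreaRect(H); b=cv2.boxPoints(r)
    M=cv2.moments(H); cx,cy=M['m10']/M['m00'],M['m01']/M['m00']
    th=.5*np.arctan2(2*M['mu11'],M['mu20']-M['mu02'])
    Hp=H.reshape(-1,2);d=np.linalg.norm(Hp[:,None]-Hp[None],axis=2);i,j=np.unravel_index(d.argmax(),d.shape);v=Hp[i]-Hp[j]
    print(name,np.round(r[0],1),np.round(r[1],1),'cent',round(cx,1),round(cy,1),'axis',round(np.rad2deg(th),2),'diam',d.max(),np.rad2deg(np.arctan2(v[1],v[0]))%180,(Hp[i]+Hp[j])/2)
roi=np.zeros(im.shape[:2],bool);roi[85:172,238:296]=1
for th in(8,12):
    rim=((im[...,0]-im[...,2]>th)&(im[...,0]>200)&roi).astype(np.uint8)
    k,l,s,c=cv2.connectedComponentsWithStats(rim);i=1+np.argmax(s[1:,4]);print(s[i]);an('rim',cv2.findNonZero((l==i).astype(np.uint8)).reshape(-1,2),.092)
inn=((im[...,0]<185)&roi).astype(np.uint8)
k,l,s,c=cv2.connectedComponentsWithStats(inn);i=l[127,266];print(s[i]);an('inner',cv2.findNonZero((l==i).astype(np.uint8)).reshape(-1,2),.091)
E
```

```text
[[227, 229, 230], [223, 226, 227], [225, 227, 228], [226, 229, 229], [227, 230, 231], [228, 229, 229], [229, 231, 231], [226, 229, 229], [229, 231, 232], [234, 235, 233], [246, 248, 239], [253, 253, 242], [254, 253, 239], [223, 230, 209], [117, 174, 188], [116, 198, 221], [131, 209, 231], [131, 210, 229], [127, 207, 229], [127, 204, 227], [129, 207, 227], [128, 209, 229], [134, 212, 230], [134, 212, 229], [132, 212, 228], [130, 210, 229], [133, 212, 231], [136, 212, 231], [130, 210, 230], [128, 208, 228], [137, 215, 232], [132, 210, 229], [132, 211, 231], [133, 212, 230], [137, 215, 232], [135, 213, 231], [136, 215, 232], [141, 221, 238], [107, 169, 189], [56, 81, 91], [50, 73, 83], [72, 100, 105], [244, 247, 230], [255, 255, 249], [247, 248, 241], [228, 231, 230], [227, 229, 230], [229, 230, 232], [227, 229, 230], [227, 230, 230], [227, 228, 229], [229, 230, 231], [229, 232, 233], [231, 233, 233], [229, 230, 231]]
[243  91  46  77 429]
rim [517.6 300.2] [100.3  45.5] cent 517.3 300.3 axis 61.31 diam 100.27682 62.04614 [517.92444 300.0291 ]
[243 100  39  67 225]
rim [512.8 293.5] [82.5 41.6] cent 511.1 292.1 axis 69.29 diam 83.56758 70.13537 [507.47507 296.4615 ]
[ 246   92   41   73 1842]
inner [518.2 301.3] [95.9 37.6] cent 518.3 301.4 axis 61.02 diam 95.90281 60.879234 [518.1007  301.32104]
```

The boat's centre is (0.518, 0.301) with its long axis at yaw 61°. The disc and the inner contour agree on the centre. The mask's y axis is at 101.5° with its grip near (0.457, −0.298). Flying to the mask.

```bash
python3 - <<'E'
from h import *
plan([(.457,-.28,.22,101.5)],0,maxstep=.047)
E
```

```text
way (0.457, -0.28, 0.22, 101.5) rows 12
{"tx":-0.0447,"ty":-0.0002,"tz":0.0063,"ax":0.1,"ay":0.0,"az":-1.4,"jaw":0},
{"tx":-0.0447,"ty":-0.0013,"tz":0.0063,"ax":0.1,"ay":0.0,"az":-1.4,"jaw":0},
{"tx":-0.0447,"ty":-0.0024,"tz":0.0062,"ax":0.1,"ay":0.0,"az":-1.4,"jaw":0},
{"tx":-0.0446,"ty":-0.0034,"tz":0.0062,"ax":0.1,"ay":0.0,"az":-1.4,"jaw":0},
{"tx":-0.0445,"ty":-0.0045,"tz":0.0062,"ax":0.1,"ay":0.0,"az":-1.4,"jaw":0},
{"tx":-0.0444,"ty":-0.0056,"tz":0.0062,"ax":0.1,"ay":0.0,"az":-1.4,"jaw":0},
{"tx":-0.0442,"ty":-0.0066,"tz":0.0062,"ax":0.1,"ay":0.0,"az":-1.4,"jaw":0},
{"tx":-0.0441,"ty":-0.0077,"tz":0.0062,"ax":0.1,"ay":0.0,"az":-1.4,"jaw":0},
{"tx":-0.0439,"ty":-0.0087,"tz":0.0062,"ax":0.1,"ay":0.0,"az":-1.4,"jaw":0},
{"tx":-0.0436,"ty":-0.0098,"tz":0.0062,"ax":0.1,"ay":0.0,"az":-1.4,"jaw":0},
{"tx":-0.0434,"ty":-0.0108,"tz":0.0062,"ax":0.1,"ay":0.0,"az":-1.4,"jaw":0},
{"tx":-0.0431,"ty":-0.0119,"tz":0.0062,"ax":0.1,"ay":0.0,"az":-1.4,"jaw":0},
```

Emit:
{"fn": "move_arm", "kwargs": {"rows": [{"tx": -0.045,"ty": 0,"tz": 0.002,"ax": 0,"ay": 0,"az": -1.4,"jaw": 0},{"tx": -0.045,"ty": -0.001,"tz": 0.002,"ax": 0,"ay": 0,"az": -1.4,"jaw": 0},{"tx": -0.045,"ty": -0.002,"tz": 0.002,"ax": 0,"ay": 0,"az": -1.4,"jaw": 0},{"tx": -0.045,"ty": -0.003,"tz": 0.002,"ax": 0,"ay": 0,"az": -1.4,"jaw": 0},{"tx": -0.045,"ty": -0.004,"tz": 0.002,"ax": 0,"ay": 0,"az": -1.4,"jaw": 0},{"tx": -0.045,"ty": -0.006,"tz": 0.002,"ax": 0,"ay": 0,"az": -1.4,"jaw": 0},{"tx": -0.045,"ty": -0.007,"tz": 0.004,"ax": 0,"ay": 0,"az": -1.4,"jaw": 0},{"tx": -0.045,"ty": -0.008,"tz": 0.008,"ax": 0,"ay": 0,"az": -1.4,"jaw": 0},{"tx": -0.045,"ty": -0.009,"tz": 0.01,"ax": 0,"ay": 0,"az": -1.4,"jaw": 0},{"tx": -0.045,"ty": -0.01,"tz": 0.014,"ax": 0,"ay": 0,"az": -1.4,"jaw": 0},{"tx": -0.044,"ty": -0.011,"tz": 0.014,"ax": 0,"ay": 0,"az": -1.4,"jaw": 0},{"tx": -0.043,"ty": -0.012,"tz": 0.014,"ax": 0,"ay": 0,"az": -1.4,"jaw": 0}]}}

```text
time: 12.7
tool_pos: [0.4537, -0.3119, 0.222]
tool_rot: [0.012, 0.628, 0.778, 0.002]
contact_force: [1.0, -0.2, 0.4]
gripper_width: 0.999
```

```bash
python3 - <<'E'
from h import *
st();plan([(.457,-.28,.22,101.5)],0,maxstep=.047)
E
```

```text
t 12.7 pos [ 0.4537 -0.3119  0.222 ] yaw 102.24 tilt [ 0.0211 -0.0122 -0.9997] F [ 0.97 -0.22  0.38] T [0.049 0.021 0.013] w 0.999 q [-0.74  -0.136  1.812  0.005  1.442 -0.954]
way (0.457, -0.28, 0.22, 101.5) rows 1
{"tx":0.0305,"ty":0.0099,"tz":0.0016,"ax":1.0,"ay":0.9,"az":0.7,"jaw":0},
```

Emit:
{"fn": "move_arm", "kwargs": {"rows": [{"tx": 0.01,"ty": 0.003,"tz": 0,"ax": 0.5,"ay": 0.4,"az": 0.3,"jaw": 0},{"tx": 0.01,"ty": 0.003,"tz": 0,"ax": 0.5,"ay": 0.4,"az": 0.3,"jaw": 0},{"tx": 0,"ty": 0,"tz": 0,"ax": 0,"ay": 0,"az": 0,"jaw": 0}]}}

```text
time: 13.0
tool_pos: [0.4504, -0.2962, 0.2186]
tool_rot: [-0.002, 0.637, 0.771, -0.001]
contact_force: [0.1, -0.1, -0.6]
gripper_width: 1.0
```

```bash
cat >> meas.py <<'E'
def msk(f,zp=.023,zg=.068,box=(0,0,512,384)):
    x,y,w,h=box
    hsv=cv2.cvtColor(f['color'],cv2.COLOR_RGB2HSV)
    for nm,lo,hi,z in(('plate',(3,100,100),(14,255,255),zp),('grip',(107,150,50),(125,255,255),zg),('ring',(92,100,80),(104,255,255),zp)):
        m=cv2.inRange(hsv,lo,hi); mm=np.zeros_like(m); mm[y:y+h,x:x+w]=m[y:y+h,x:x+w]
        k,l,s,c=cv2.connectedComponentsWithStats(mm); i=1+np.argmax(s[1:,4])
        P=(onz(f,cv2.findNonZero((l==i).astype(np.uint8)).reshape(-1,2),z)[:,:2]*1000).astype(np.float32); H=cv2.convexHull(P)
        r=cv2.minAreaRect(H);M=cv2.moments(H);b=cv2.boxPoints(r);a=np.rad2deg(np.arctan2(*(b[1]-b[0])[::-1]))%90
        print(nm,s[i],'c',np.round(r[0],1),'size',np.round(r[1],1),'mod90',a.round(2),'mom',round(M['m10']/M['m00'],1),round(M['m01']/M['m00'],1),round(np.rad2deg(.5*np.arctan2(2*M['mu11'],M['mu20']-M['mu02']))%180,2))
E
python3 - <<'E'
from meas import *
st()
f=grab('wrist','w11');pickle.dump(f,open('w11.pkl','wb'))
msk(f)
E
```

```text
t 13.0 pos [ 0.4504 -0.2962  0.2186] yaw 100.91 tilt [-5.1e-03  5.0e-04 -1.0e+00] F [ 0.12 -0.07 -0.6 ] T [ 0.012  0.011 -0.036] w 1.0 q [-0.718 -0.143  1.823 -0.003  1.465 -0.908]
plate [ 248  122  103   94 5627] c [ 495.7 -292.3] size [123.8 121.6] mod90 11.49 mom 495.6 -292.4 8.73
grip [ 87 143  30  67 867] c [ 275. -331.] size [86.6 16.1] mod90 74.93 mom 274.0 -332.9 75.21
ring [300 132  38  75 799] c [ 521.5 -286.9] size [46.9 96.5] mod90 15.71 mom 521.9 -286.5 101.67
```

View pics/w11.png

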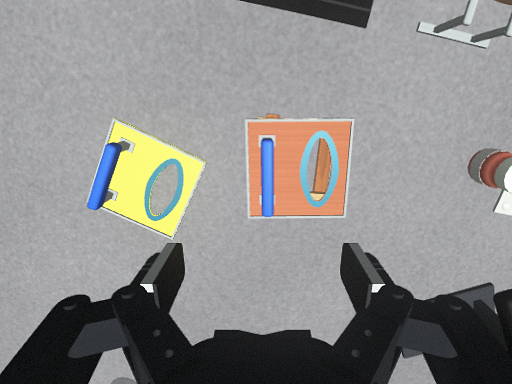

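```bash
python3 - <<'E'
from meas import *
f=pickle.load(open('w11.pkl','rb'));msk(f,box=(240,100,130,130))
plan([(.457,-.300,.12,101.5),(.457,-.3,.04,101.5)],0,maxstep=.025)
E
```

```text
plate [ 248  122  103   94 5627] c [ 495.7 -292.3] size [123.8 121.6] mod90 11.49 mom 495.6 -292.4 8.73
grip [261 139  12  78 804] c [ 456.3 -298.3] size [11.7 88.6] mod90 11.58 mom 456.3 -298.1 101.62
ring [300 132  38  75 799] c [ 521.5 -286.9] size [46.9 96.5] mod90 15.71 mom 521.9 -286.5 101.67
way (0.457, -0.3, 0.12, 101.5) rows 4
{"tx":-0.0012,"ty":0.0015,"tz":0.0247,"ax":-0.1,"ay":-0.0,"az":-0.1,"jaw":0},
{"tx":-0.0012,"ty":0.0015,"tz":0.0247,"ax":-0.1,"ay":-0.0,"az":-0.1,"jaw":0},
{"tx":-0.0012,"ty":0.0015,"tz":0.0247,"ax":-0.1,"ay":-0.0,"az":-0.1,"jaw":0},
{"tx":-0.0012,"ty":0.0014,"tz":0.0247,"ax":-0.1,"ay":-0.0,"az":-0.1,"jaw":0},
way (0.457, -0.3, 0.04, 101.5) rows 4
{"tx":0.0000,"ty":-0.0000,"tz":0.0200,"ax":-0.0,"ay":0.0,"az":0.0,"jaw":0},
{"tx":0.0000,"ty":-0.0000,"tz":0.0200,"ax":-0.0,"ay":0.0,"az":0.0,"jaw":0},
{"tx":0.0000,"ty":-0.0000,"tz":0.0200,"ax":-0.0,"ay":0.0,"az":0.0,"jaw":0},
{"tx":0.0000,"ty":-0.0000,"tz":0.0200,"ax":-0.0,"ay":0.0,"az":0.0,"jaw":0},
```

Emit:
{"fn": "move_arm", "kwargs": {"rows": [{"tx": -0.001,"ty": 0.002,"tz": 0.02,"ax": -0.1,"ay": 0,"az": -0.2,"jaw": 0},{"tx": -0.001,"ty": 0.002,"tz": 0.025,"ax": -0.1,"ay": 0,"az": -0.2,"jaw": 0},{"tx": -0.001,"ty": 0.002,"tz": 0.025,"ax": -0.1,"ay": 0,"az": -0.2,"jaw": 0},{"tx": 0,"ty": 0.001,"tz": 0.025,"ax": 0,"ay": 0,"az": 0,"jaw": 0},{"tx": 0,"ty": 0,"tz": 0.01,"ax": 0,"ay": 0,"az": 0,"jaw": 0},{"tx": 0,"ty": 0,"tz": 0,"ax": 0,"ay": 0,"az": 0,"jaw": 0}]}}

```text
time: 13.65
tool_pos: [0.4629, -0.2941, 0.118]
tool_rot: [0.007, 0.628, 0.778, 0.0]
contact_force: [-0.4, -0.8, 0.0]
gripper_width: 0.998
```

```bash
python3 - <<'E'
from meas import *
st();f=grab('wrist','w12');msk(f,box=(230,50,200,300))
plan([(.4565,-.2985,.04,101.5)],0,maxstep=.025)
E
```

```text
t 13.65 pos [ 0.4629 -0.2941  0.118 ] yaw 102.24 tilt [ 0.0111 -0.0088 -0.9999] F [-0.42 -0.84  0.01] T [-0.012  0.008  0.038] w 0.998 q [-0.702 -0.041  1.903  0.     1.266 -0.916]
plate [  230   129   142   126 10077] c [ 496.1 -292. ] size [123.2 121.7] mod90 11.13 mom 496.2 -292.0 51.32
grip [ 243  157   18  108 1780] c [ 456.7 -298.5] size [12.9 88.4] mod90 11.43 mom 456.8 -298.5 101.27
ring [ 299  143   52  101 1626] c [ 522.1 -286.4] size [47.5 97.9] mod90 14.8 mom 522.0 -286.6 101.63
way (0.4565, -0.2985, 0.04, 101.5) rows 4
{"tx":-0.0004,"ty":-0.0020,"tz":0.0197,"ax":0.1,"ay":0.2,"az":0.2,"jaw":0},
{"tx":-0.0005,"ty":-0.0020,"tz":0.0197,"ax":0.1,"ay":0.2,"az":0.2,"jaw":0},
{"tx":-0.0005,"ty":-0.0019,"tz":0.0197,"ax":0.1,"ay":0.2,"az":0.2,"jaw":0},
{"tx":-0.0006,"ty":-0.0019,"tz":0.0197,"ax":0.1,"ay":0.2,"az":0.2,"jaw":0},
```

View pics/w12.png

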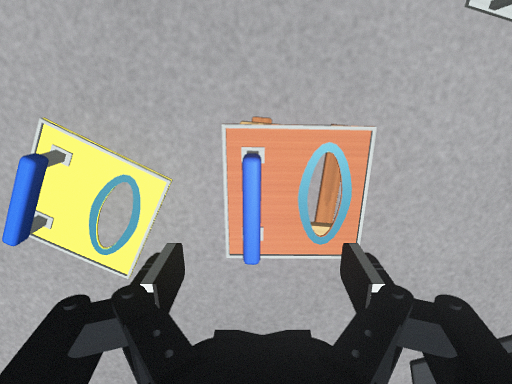

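The grip measures (0.4567, −0.2985), in agreement with before. I'll descend in two stages.

Emit:
{"fn": "move_arm", "kwargs": {"rows": [{"tx": -0.001,"ty": -0.003,"tz": 0.012,"ax": 0.2,"ay": 0.2,"az": 0.2,"jaw": 0},{"tx": -0.001,"ty": -0.003,"tz": 0.018,"ax": 0.2,"ay": 0.2,"az": 0.2,"jaw": 0},{"tx": 0,"ty": -0.002,"tz": 0.018,"ax": 0.1,"ay": 0.2,"az": 0.2,"jaw": 0},{"tx": 0,"ty": 0,"tz": 0.008,"ax": 0,"ay": 0,"az": 0,"jaw": 0},{"tx": 0,"ty": 0,"tz": 0,"ax": 0,"ay": 0,"az": 0,"jaw": 0}]}}

```text
time: 14.2
tool_pos: [0.4581, -0.3007, 0.0634]
tool_rot: [0.005, 0.632, 0.775, -0.0]
contact_force: [-0.2, 0.3, 0.1]
gripper_width: 1.001
```

```bash
python3 - <<'E'
from meas import *
st()
plan([(.4567,-.2985,.04,101.5)],0,maxstep=.012)
E
```

```text
t 14.2 pos [ 0.4581 -0.3007  0.0634] yaw 101.63 tilt [ 0.0066 -0.0062 -1.    ] F [-0.21  0.33  0.13] T [-0.04  -0.005 -0.017] w 1.001 q [-0.717  0.031  1.931 -0.     1.17  -0.919]
way (0.4567, -0.2985, 0.04, 101.5) rows 2
{"tx":0.0013,"ty":-0.0005,"tz":0.0117,"ax":0.1,"ay":0.2,"az":0.1,"jaw":0},
{"tx":0.0013,"ty":-0.0005,"tz":0.0117,"ax":0.1,"ay":0.2,"az":0.1,"jaw":0},
```

Emit:
{"fn": "move_arm", "kwargs": {"rows": [{"tx": 0.001,"ty": 0,"tz": 0.01,"ax": 0.2,"ay": 0.3,"az": 0.1,"jaw": 0},{"tx": 0.001,"ty": 0,"tz": 0.01,"ax": 0.2,"ay": 0.3,"az": 0.1,"jaw": 0},{"tx": 0,"ty": 0,"tz": 0.003,"ax": 0,"ay": 0,"az": 0,"jaw": 0},{"tx": 0,"ty": 0,"tz": 0,"ax": 0,"ay": 0,"az": 0,"jaw": 0}]}}

```text
time: 14.6
tool_pos: [0.4584, -0.2994, 0.0394]
tool_rot: [-0.001, 0.633, 0.774, 0.0]
contact_force: [0.3, 0.3, -0.1]
gripper_width: 1.004
```

```bash
python3 - <<'E'
from meas import *
st();f=grab('wrist','w13')
plan([(.4567,-.2985,.04,101.5)],0,maxstep=.012)
E
```

```text
t 14.6 pos [ 0.4584 -0.2994  0.0394] yaw 101.4 tilt [-0.0018  0.0023 -1.    ] F [ 0.27  0.33 -0.1 ] T [ 0.03  -0.062  0.091] w 1.004 q [-7.150e-01  7.200e-02  1.935e+00  1.000e-03  1.137e+00 -9.140e-01]
way (0.4567, -0.2985, 0.04, 101.5) rows 1
{"tx":0.0013,"ty":-0.0015,"tz":-0.0004,"ax":-0.1,"ay":-0.1,"az":-0.1,"jaw":0},
```

View pics/w13.png

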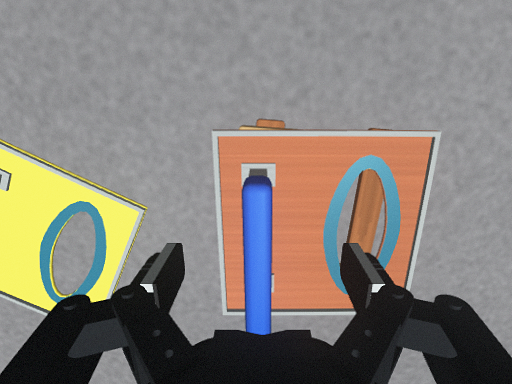

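The grip sits between the fingers at x ≈ 258, with mid-finger at 262. I'll nudge across and close.

Emit:
{"fn": "move_arm", "kwargs": {"rows": [{"tx": 0.001,"ty": -0.0015,"tz": 0,"ax": 0,"ay": 0,"az": 0,"jaw": 0},{"tx": 0,"ty": 0,"tz": 0,"ax": 0,"ay": 0,"az": 0,"jaw": 150},{"tx": 0,"ty": 0,"tz": 0,"ax": 0,"ay": 0,"az": 0,"jaw": 255},{"tx": 0,"ty": 0,"tz": 0,"ax": 0,"ay": 0,"az": 0,"jaw": 255},{"tx": 0,"ty": 0,"tz": 0,"ax": 0,"ay": 0,"az": 0,"jaw": 255},{"tx": 0,"ty": 0,"tz": 0,"ax": 0,"ay": 0,"az": 0,"jaw": 255},{"tx": 0,"ty": 0,"tz": 0,"ax": 0,"ay": 0,"az": 0,"jaw": 255},{"tx": 0,"ty": 0,"tz": 0,"ax": 0,"ay": 0,"az": 0,"jaw": 255}]}}

```text
time: 15.45
tool_pos: [0.4575, -0.2996, 0.0417]
tool_rot: [0.0, 0.633, 0.774, 0.0]
contact_force: [-0.2, -0.2, 0.6]
gripper_width: 0.154
```

```bash
python3 - <<'E'
from meas import *
st()
E
```

```text
t 15.45 pos [ 0.4575 -0.2996  0.0417] yaw 101.42 tilt [ 6.e-04 -3.e-04 -1.e+00] F [-0.23 -0.2   0.59] T [0.011 0.062 0.013] w 0.154 q [-0.716  0.065  1.937  0.     1.138 -0.915]
```

Held, at 0.154 opening. I'll lift.

Emit:
{"fn": "move_arm", "kwargs": {"rows": [{"tx": 0,"ty": 0,"tz": -0.008,"ax": 0,"ay": 0,"az": 0,"jaw": 255},{"tx": 0,"ty": 0,"tz": -0.015,"ax": 0,"ay": 0,"az": 0,"jaw": 255},{"tx": 0,"ty": 0,"tz": -0.025,"ax": 0,"ay": 0,"az": 0,"jaw": 255},{"tx": 0,"ty": 0,"tz": -0.03,"ax": 0,"ay": 0,"az": 0,"jaw": 255},{"tx": 0,"ty": 0,"tz": -0.03,"ax": 0,"ay": 0,"az": 0,"jaw": 255},{"tx": 0,"ty": 0,"tz": -0.03,"ax": 0,"ay": 0,"az": 0,"jaw": 255},{"tx": 0,"ty": 0,"tz": -0.03,"ax": 0,"ay": 0,"az": 0,"jaw": 255},{"tx": 0,"ty": 0,"tz": -0.03,"ax": 0,"ay": 0,"az": 0,"jaw": 255},{"tx": 0,"ty": 0,"tz": -0.012,"ax": 0,"ay": 0,"az": 0,"jaw": 255},{"tx": 0,"ty": 0,"tz": 0,"ax": 0,"ay": 0,"az": 0,"jaw": 255}]}}

```text
time: 16.45
tool_pos: [0.4554, -0.2976, 0.2649]
tool_rot: [-0.001, 0.633, 0.774, 0.0]
contact_force: [0.7, 0.3, -2.3]
gripper_width: 0.151
```

```bash
python3 - <<'E'
from meas import *
st()
f=grab('wrist','w14'); pickle.dump(f,open('w14.pkl','wb')); grab('side','side3')
E
```

```text
t 16.45 pos [ 0.4554 -0.2976  0.2649] yaw 101.43 tilt [-0.0011  0.0013 -1.    ] F [ 0.72  0.3  -2.31] T [ 0.025 -0.032 -0.032] w 0.151 q [-0.716 -0.158  1.76   0.     1.541 -0.915]
```

View pics/w14.png

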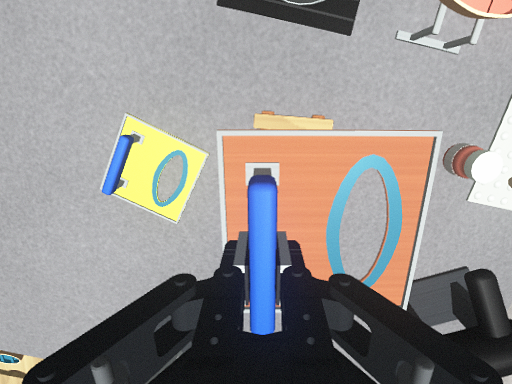

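View pics/side3.png

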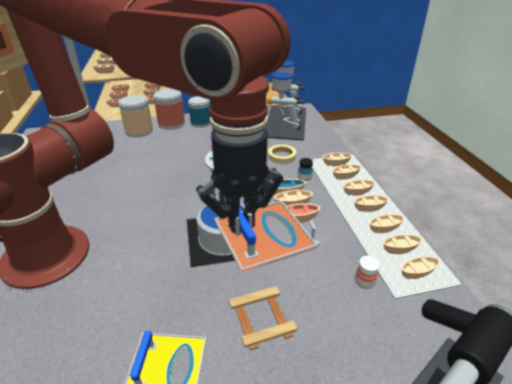

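The mask hangs level, and its rest is left in place at side (263,317). I'll check for slip by predicting where points on the plate should appear now.

```bash
cat >> meas.py <<'E'
def Tm(p,yaw):
    c,s=np.cos(np.deg2rad(yaw)),np.sin(np.deg2rad(yaw));M=np.eye(4);M[:3,:3]=[[c,-s,0],[s,c,0],[0,0,1]];M[:3,3]=p;return M
def Tt(p,R): M=np.eye(4);M[:3,:3]=R;M[:3,3]=p;return M
Yg=101.42;cg=np.deg2rad(Yg)
Rg=np.c_[[np.cos(cg),np.sin(cg),0],[np.sin(cg),-np.cos(cg),0],[0,0,-1]]
MT=np.linalg.inv(Tt([.4575,-.2996,.0417],Rg))@Tm([.5215,-.2863,.020],11.5)  # mask in tool, no slip
PTS=np.array([[-.092,.064,.003],[.038,.064,.003],[.038,-.064,.003],[0,.042,.003],[0,-.042,.003],[-.016,0,.003],[.016,0,.003]])
E
python3 - <<'E'
from meas import *
f=pickle.load(open('w14.pkl','rb'));p,R=pose()
M=Tt(p,R)@MT; X=(M[:3,:3]@PTS.T).T+M[:3,3]
u=proj(f,X);print(u.round(1));print('mask origin',M[:3,3])
im=cv2.cvtColor(f['color'],cv2.COLOR_RGB2BGR).copy()
im=cv2.resize(im,(768,576))
for a in u*1.5: cv2.drawMarker(im,tuple(int(round(v)) for v in a),(0,255,0),cv2.MARKER_CROSS,14,1)
cv2.imwrite('pics/ov14.png',im)
E
```

```text
[[214.  127.4]
 [432.9 128. ]
 [398.8 303.4]
 [366.  163.9]
 [351.7 279.3]
 [334.5 226.1]
 [382.3 225.8]]
mask origin [ 0.51858265 -0.283586    0.24016302]
```

View pics/ov14.png

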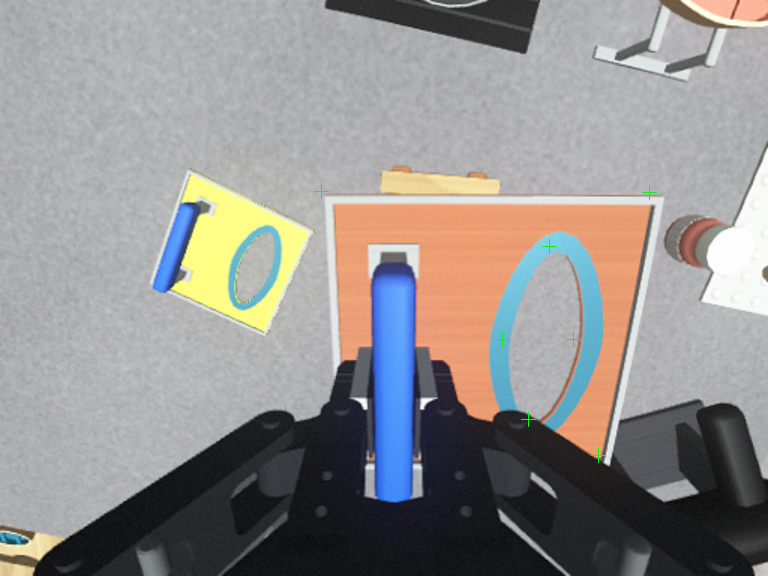

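Predicted and seen points differ by a near-uniform (+5,+3) px, about 3 mm. That could be camera bias or a small shift in the grip. I'll cross-check with the other cameras and a PnP fit.

```bash
python3 - <<'E'
from meas import *
p,R=pose()
f=pickle.load(open('w14.pkl','rb'))
S=grab('scene','scene3');D=grab('side','side4');pickle.dump((S,D,p,R),open('sd4.pkl','wb'))
im=cv2.cvtColor(f['color'],cv2.COLOR_RGB2BGR)
cv2.imwrite('pics/z1.png',cv2.resize(im[110:315,210:450],(720,615),interpolation=cv2.INTER_CUBIC)[:600])
a=cv2.cvtColor(S['color'],cv2.COLOR_RGB2BGR)
d=cv2.cvtColor(D['color'],cv2.COLOR_RGB2BGR)
cv2.imwrite('pics/z2.png',cv2.resize(d[190:275,205:325],(720,510),interpolation=cv2.INTER_CUBIC))
M=Tt(p,R)@MT
C=np.array([[-.092,.064,.003],[.038,.064,.003],[.038,-.064,.003],[-.092,-.064,.003]])
X=(M[:3,:3]@C.T).T+M[:3,3]
print('side pred',proj(D,X).round(1).tolist());print('scene pred',proj(S,X).round(1).tolist())
E
```

```text
side pred [[213.2, 220.3], [280.1, 202.3], [316.1, 247.5], [240.3, 272.3]]
scene pred [[220.5, 100.0], [195.3, 119.1], [163.0, 106.5], [188.9, 88.7]]
```

View pics/z1.png

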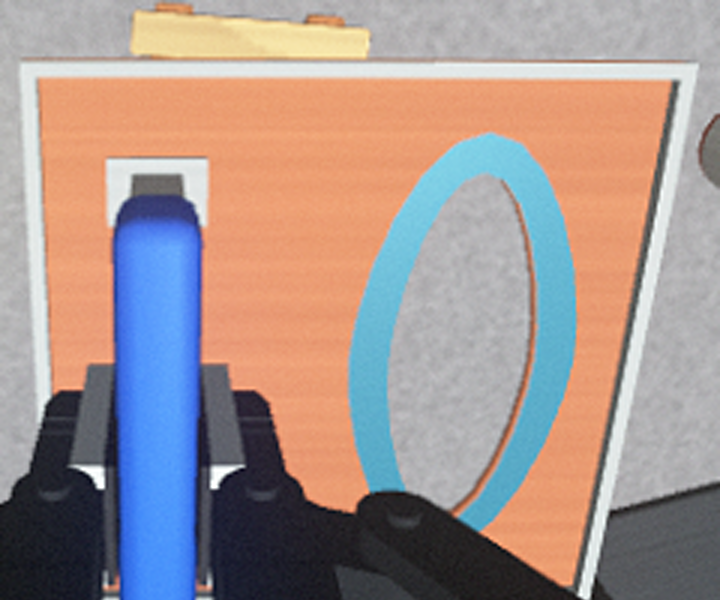

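View pics/z2.png

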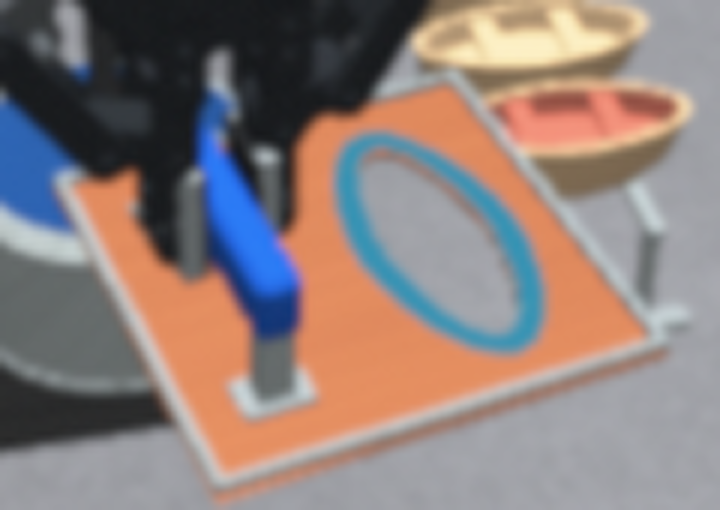

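View pics/scene3.png

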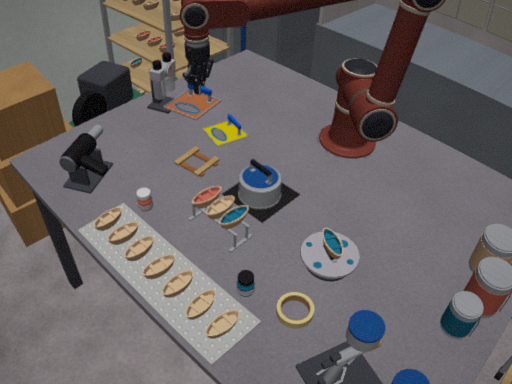

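```bash
python3 - <<'E'
from meas import *
f=pickle.load(open('w14.pkl','rb'));S,D,p,R=pickle.load(open('sd4.pkl','rb'))
Rc=np.array(f['R']);c=-Rc.T@f['t']
print('cam in tool',R.T@(c-p),'axis',R.T@Rc[2])
for z in(-.019,-.029): print(proj(f,p+R@[0,0,z]))
# mask offset from each view, on plate-top plane, using corner/edge pixels
M=Tt(p,R)@MT; zt=M[2,3]+.003
Xp=(M[:3,:3]@PTS.T).T+M[:3,3]
for n,F_,px,idx in(('wrist',f,[(217.3,131),(442.3,131)],[0,1]),('side',D,[(215,219.7),(280.8,202.2),(315.8,247.2)],[0,1,2])):
    Q=onz(F_,px,zt); d=(Q-Xp[idx]); print(n,(d@R).round(4)[:,:2].tolist(),'len',np.linalg.norm(Q[1]-Q[0]))
# boat from scene1, side1 : teal interior hull at .089
for n in('scene','side'):
    g=pickle.load(open(n+'1.pkl','rb'));hsv=cv2.cvtColor(g['color'],cv2.COLOR_RGB2HSV)
    u=proj(g,[[.5182,.3014,.092]])[0];print(n,u, proj(g,np.array([[.5182+.052*np.cos(a),.3014+.052*np.sin(a),.092] for a in(1.0647,1.0647+np.pi)])).tolist())
    x,y=int(u[0]),int(u[1]);cv2.imwrite('pics/b_%s.png'%n,cv2.resize(cv2.cvtColor(g['color'],cv2.COLOR_RGB2BGR)[y-30:y+30,x-35:x+35],(700,600),interpolation=cv2.INTER_CUBIC));print(x-35,y-30)
E
```

```text
cam in tool [ 0.07998289  0.00090239 -0.14556901] axis [-0.31706385  0.00311202  0.94839909]
[[259.50678507 258.14041015]]
[[259.39761584 269.18190938]]
wrist [[-0.0022, 0.0017], [-0.0017, 0.0063]] len 0.13451099427646934
side [[0.0009, 0.0035], [-0.0002, 0.0014], [0.0004, -0.0004]] len 0.12789040228692958
scene [331.56198102 241.18373531] [[339.51635840130984, 255.58983147154626], [323.98109715699945, 227.50267044742301]]
296 211
side [228.85424198 144.89199542] [[234.30389839972722, 137.71974717879192], [223.01154035154806, 152.58744942229882]]
193 114
```

View pics/b_scene.png

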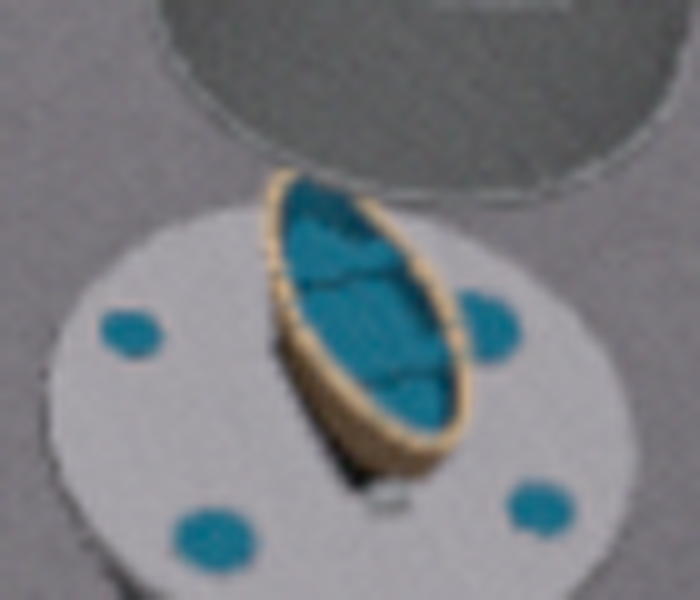

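View pics/b_side.png

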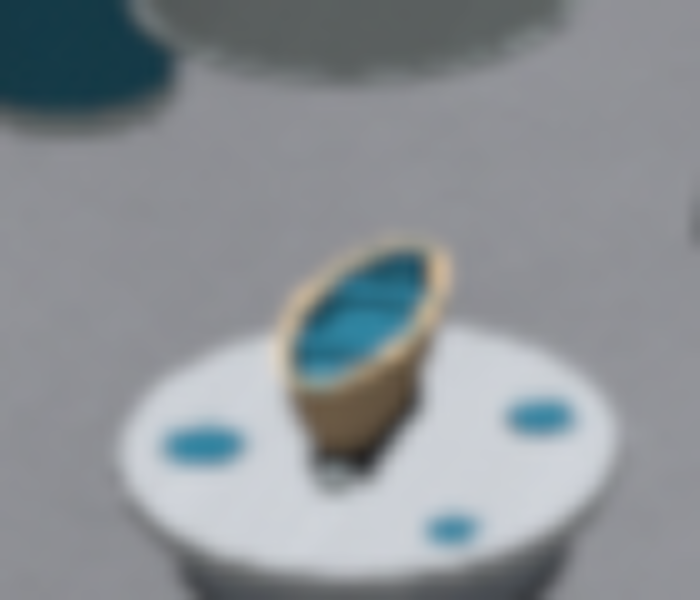

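```bash
python3 - <<'E'
from meas import *
f=pickle.load(open('w14.pkl','rb'))
im=cv2.cvtColor(f['color'],cv2.COLOR_RGB2BGR)
cv2.imwrite('pics/z3.png',cv2.resize(im[240:340,320:440],(720,600),interpolation=cv2.INTER_CUBIC))
g=cv2.imread('pics/w12.png')
cv2.imwrite('pics/z4.png',cv2.resize(g[115:270,210:390],(720,620),interpolation=cv2.INTER_CUBIC)[:600])
E
```

```text
(no output)
```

View pics/z3.png

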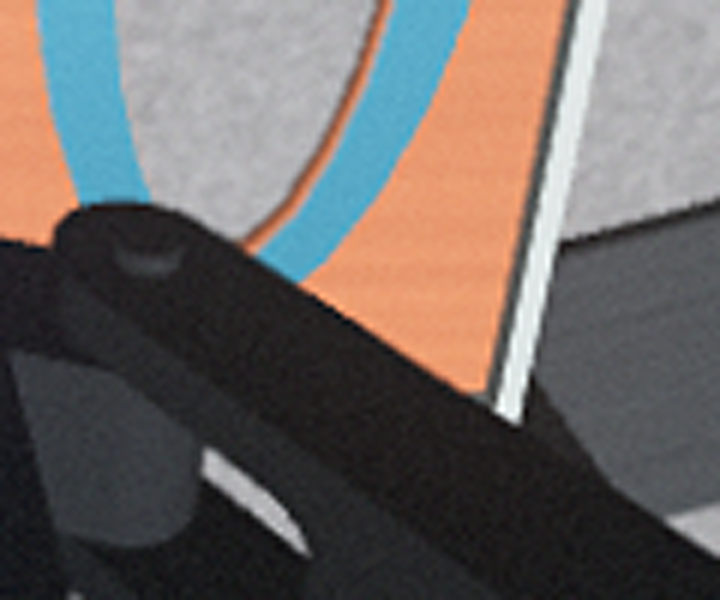

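View pics/z4.png

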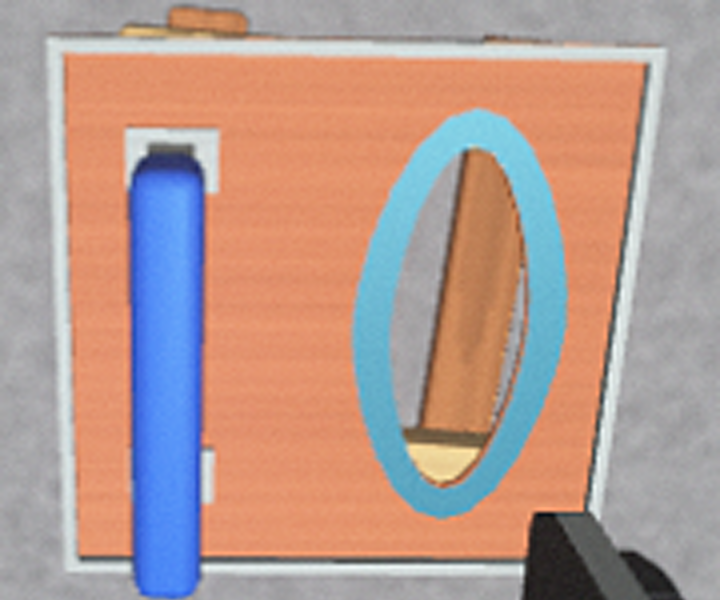

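The white lip on the plate explains the scale difference, and the side view fits the prediction within about 1–2 px. So there's no tilt, and the window lies at about (−1, +66.5, 22) mm in the tool frame. The target TCP is (0.461, 0.334) at yaw 61°. Carrying over now.

```bash
python3 - <<'E'
from h import *
st();plan([(.461,.30,.265,63)],255,maxstep=.038)
E
```

```text
t 16.65 pos [ 0.454  -0.2964  0.26  ] yaw 101.43 tilt [-0.0071  0.0064 -1.    ] F [-0.21  0.49 -3.01] T [-0.05   0.087  0.002] w 0.152 q [-0.716 -0.155  1.766  0.     1.541 -0.915]
way (0.461, 0.3, 0.265, 63) rows 16
{"tx":0.0365,"ty":0.0078,"tz":-0.0001,"ax":-0.0,"ay":-0.0,"az":2.4,"jaw":255},
{"tx":0.0367,"ty":0.0063,"tz":-0.0001,"ax":-0.0,"ay":-0.0,"az":2.4,"jaw":255},
{"tx":0.0370,"ty":0.0047,"tz":-0.0001,"ax":-0.0,"ay":-0.0,"az":2.4,"jaw":255},
{"tx":0.0371,"ty":0.0032,"tz":-0.0001,"ax":-0.0,"ay":-0.0,"az":2.4,"jaw":255},
{"tx":0.0372,"ty":0.0016,"tz":-0.0001,"ax":-0.0,"ay":-0.0,"az":2.4,"jaw":255},
{"tx":0.0373,"ty":0.0001,"tz":-0.0001,"ax":-0.0,"ay":-0.0,"az":2.4,"jaw":255},
{"tx":0.0373,"ty":-0.0015,"tz":-0.0001,"ax":-0.0,"ay":-0.0,"az":2.4,"jaw":255},
{"tx":0.0372,"ty":-0.0031,"tz":-0.0002,"ax":-0.0,"ay":-0.0,"az":2.4,"jaw":255},
{"tx":0.0370,"ty":-0.0046,"tz":-0.0002,"ax":-0.0,"ay":-0.0,"az":2.4,"jaw":255},
{"tx":0.0368,"ty":-0.0062,"tz":-0.0002,"ax":-0.0,"ay":-0.0,"az":2.4,"jaw":255},
{"tx":0.0365,"ty":-0.0077,"tz":-0.0002,"ax":-0.0,"ay":-0.0,"az":2.4,"jaw":255},
{"tx":0.0361,"ty":-0.0092,"tz":-0.0002,"ax":-0.0,"ay":-0.0,"az":2.4,"jaw":255},
{"tx":0.0357,"ty":-0.0107,"tz":-0.0002,"ax":-0.0,"ay":-0.0,"az":2.4,"jaw":255},
{"tx":0.0352,"ty":-0.0122,"tz":-0.0003,"ax":-0.0,"ay":-0.0,"az":2.4,"jaw":255},
{"tx":0.0347,"ty":-0.0137,"tz":-0.0003,"ax":-0.0,"ay":-0.0,"az":2.4,"jaw":255},
{"tx":0.0341,"ty":-0.0151,"tz":-0.0003,"ax":-0.0,"ay":-0.0,"az":2.4,"jaw":255},
```

Emit:
{"fn": "move_arm", "kwargs": {"rows": [{"tx": 0.018,"ty": 0.004,"tz": -0.003,"ax": 0,"ay": 0,"az": 1.2,"jaw": 255},{"tx": 0.034,"ty": 0.007,"tz": -0.002,"ax": 0,"ay": 0,"az": 2.4,"jaw": 255},{"tx": 0.037,"ty": 0.006,"tz": -0.001,"ax": 0,"ay": 0,"az": 2.4,"jaw": 255},{"tx": 0.037,"ty": 0.005,"tz": 0,"ax": 0,"ay": 0,"az": 2.4,"jaw": 255},{"tx": 0.037,"ty": 0.003,"tz": 0,"ax": 0,"ay": 0,"az": 2.4,"jaw": 255},{"tx": 0.037,"ty": 0.002,"tz": 0,"ax": 0,"ay": 0,"az": 2.4,"jaw": 255},{"tx": 0.037,"ty": 0,"tz": 0,"ax": 0,"ay": 0,"az": 2.4,"jaw": 255},{"tx": 0.037,"ty": -0.001,"tz": 0,"ax": 0,"ay": 0,"az": 2.4,"jaw": 255},{"tx": 0.037,"ty": -0.003,"tz": 0,"ax": 0,"ay": 0,"az": 2.4,"jaw": 255},{"tx": 0.037,"ty": -0.005,"tz": 0,"ax": 0,"ay": 0,"az": 2.4,"jaw": 255}]}}

```text
time: 17.65
tool_pos: [0.4598, 0.0657, 0.2469]
tool_rot: [-0.021, 0.782, 0.623, -0.01]
contact_force: [0.0, 0.5, -2.0]
gripper_width: 0.152
```

```bash
python3 - <<'E'
from h import *
st();plan([(.461,.334,.26,61.1)],255,maxstep=.038)
E
```

```text
t 17.65 pos [0.4598 0.0657 0.2469] yaw 77.07 tilt [-0.0421  0.021  -0.9989] F [ 0.02  0.53 -1.98] T [-0.041 -0.057 -0.007] w 0.152 q [-0.031 -0.327  1.931  0.02   1.581  0.195]
way (0.461, 0.334, 0.26, 61.1) rows 8
{"tx":0.0327,"ty":-0.0074,"tz":-0.0009,"ax":-0.3,"ay":-0.0,"az":2.0,"jaw":255},
{"tx":0.0325,"ty":-0.0085,"tz":-0.0010,"ax":-0.3,"ay":-0.0,"az":2.0,"jaw":255},
{"tx":0.0321,"ty":-0.0097,"tz":-0.0011,"ax":-0.3,"ay":-0.0,"az":2.0,"jaw":255},
{"tx":0.0318,"ty":-0.0108,"tz":-0.0011,"ax":-0.3,"ay":-0.0,"az":2.0,"jaw":255},
{"tx":0.0314,"ty":-0.0119,"tz":-0.0012,"ax":-0.3,"ay":-0.0,"az":2.0,"jaw":255},
{"tx":0.0310,"ty":-0.0129,"tz":-0.0013,"ax":-0.3,"ay":-0.0,"az":2.0,"jaw":255},
{"tx":0.0305,"ty":-0.0140,"tz":-0.0014,"ax":-0.3,"ay":-0.0,"az":2.0,"jaw":255},
{"tx":0.0300,"ty":-0.0151,"tz":-0.0015,"ax":-0.3,"ay":-0.0,"az":2.0,"jaw":255},
```

Emit:
{"fn": "move_arm", "kwargs": {"rows": [{"tx": 0.033,"ty": -0.007,"tz": -0.002,"ax": -0.4,"ay": 0,"az": 2,"jaw": 255},{"tx": 0.033,"ty": -0.008,"tz": -0.002,"ax": -0.4,"ay": 0,"az": 2,"jaw": 255},{"tx": 0.032,"ty": -0.01,"tz": -0.002,"ax": -0.3,"ay": 0,"az": 2,"jaw": 255},{"tx": 0.032,"ty": -0.011,"tz": -0.002,"ax": -0.3,"ay": 0,"az": 2,"jaw": 255},{"tx": 0.031,"ty": -0.012,"tz": -0.001,"ax": -0.3,"ay": 0,"az": 2,"jaw": 255},{"tx": 0.03,"ty": -0.013,"tz": -0.001,"ax": -0.3,"ay": 0,"az": 2,"jaw": 255},{"tx": 0.025,"ty": -0.012,"tz": -0.001,"ax": -0.3,"ay": 0,"az": 2,"jaw": 255},{"tx": 0.015,"ty": -0.008,"tz": 0,"ax": 0,"ay": 0,"az": 1,"jaw": 255},{"tx": 0,"ty": 0,"tz": 0,"ax": 0,"ay": 0,"az": 0,"jaw": 255}]}}

```text
time: 18.55
tool_pos: [0.45, 0.3235, 0.2392]
tool_rot: [-0.009, 0.858, 0.513, -0.016]
contact_force: [-0.2, -1.0, -2.7]
gripper_width: 0.156
```

```bash
python3 - <<'E'
from h import *
st();plan([(.461,.334,.20,61.1)],255,maxstep=.02)
E
```

```text
t 18.55 pos [0.45   0.3235 0.2392] yaw 61.78 tilt [-0.0368 -0.0021 -0.9993] F [-0.16 -0.95 -2.68] T [ 0.034 -0.009 -0.004] w 0.156 q [ 0.481 -0.099  1.75   0.015  1.525  0.973]
way (0.461, 0.334, 0.2, 61.1) rows 3
{"tx":0.0050,"ty":0.0020,"tz":0.0129,"ax":-0.6,"ay":0.4,"az":0.2,"jaw":255},
{"tx":0.0050,"ty":0.0018,"tz":0.0130,"ax":-0.6,"ay":0.4,"az":0.2,"jaw":255},
{"tx":0.0049,"ty":0.0017,"tz":0.0130,"ax":-0.6,"ay":0.4,"az":0.2,"jaw":255},
```

Emit:
{"fn": "move_arm", "kwargs": {"rows": [{"tx": 0.004,"ty": 0.002,"tz": 0.006,"ax": -0.6,"ay": 0.4,"az": 0.3,"jaw": 255},{"tx": 0.005,"ty": 0.002,"tz": 0.012,"ax": -0.6,"ay": 0.4,"az": 0.3,"jaw": 255},{"tx": 0.005,"ty": 0.002,"tz": 0.012,"ax": -0.6,"ay": 0.4,"az": 0.2,"jaw": 255},{"tx": 0,"ty": 0,"tz": 0.005,"ax": 0,"ay": 0,"az": 0,"jaw": 255},{"tx": 0,"ty": 0,"tz": 0,"ax": 0,"ay": 0,"az": 0,"jaw": 255}]}}

```text
time: 19.05
tool_pos: [0.46, 0.3289, 0.1952]
tool_rot: [0.001, 0.863, 0.506, -0.004]
contact_force: [0.4, -0.2, -2.4]
gripper_width: 0.152
```

```bash
python3 - <<'E'
from meas import *
st();f=grab('wrist','w15');grab('side','side5');plan([(.461,.334,.15,61.1)],255,maxstep=.015)
E
```

```text
t 19.05 pos [0.46   0.3289 0.1952] yaw 60.8 tilt [-0.0056 -0.0049 -1.    ] F [ 0.4  -0.18 -2.37] T [ 0.04   0.016 -0.006] w 0.152 q [ 0.49  -0.059  1.785 -0.002  1.423  1.   ]
way (0.461, 0.334, 0.15, 61.1) rows 4
{"tx":0.0012,"ty":-0.0004,"tz":0.0116,"ax":-0.0,"ay":0.1,"az":-0.1,"jaw":255},
{"tx":0.0011,"ty":-0.0004,"tz":0.0116,"ax":-0.0,"ay":0.1,"az":-0.1,"jaw":255},
{"tx":0.0011,"ty":-0.0004,"tz":0.0116,"ax":-0.0,"ay":0.1,"az":-0.1,"jaw":255},
{"tx":0.0011,"ty":-0.0004,"tz":0.0116,"ax":-0.0,"ay":0.1,"az":-0.1,"jaw":255},
```

View pics/w15.png

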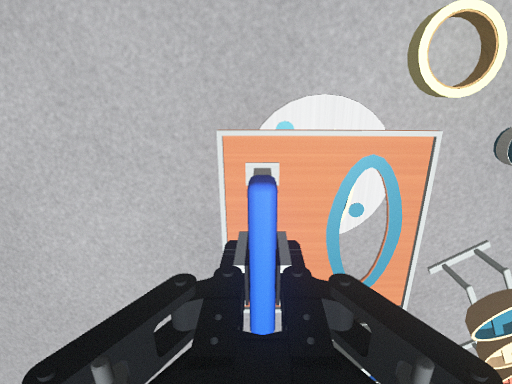

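View pics/side5.png

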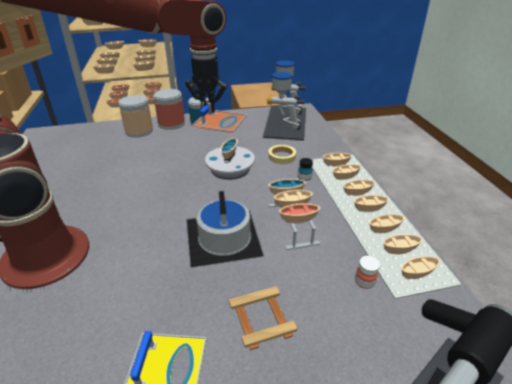

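The mask sits at the same wrist pixels as before, so it hasn't slipped. The cover stands upright on the mat at side (223,228). I'll descend.

Emit:
{"fn": "move_arm", "kwargs": {"rows": [{"tx": 0.002,"ty": 0,"tz": 0.006,"ax": 0,"ay": 0.1,"az": 0,"jaw": 255},{"tx": 0.002,"ty": 0,"tz": 0.011,"ax": 0,"ay": 0.1,"az": 0,"jaw": 255},{"tx": 0.001,"ty": 0,"tz": 0.011,"ax": 0,"ay": 0.1,"az": 0,"jaw": 255},{"tx": 0,"ty": 0,"tz": 0.008,"ax": 0,"ay": 0,"az": 0,"jaw": 255},{"tx": 0,"ty": 0,"tz": 0,"ax": 0,"ay": 0,"az": 0,"jaw": 255}]}}

```text
time: 19.65
tool_pos: [0.4639, 0.3338, 0.159]
tool_rot: [-0.001, 0.863, 0.506, 0.001]
contact_force: [-0.1, -0.7, -2.6]
gripper_width: 0.151
```

```bash
python3 - <<'E'
from meas import *
st();plan([(.461,.334,.135,61.1)],255,maxstep=.015)
p,R=pose(); S=grab('scene','scene6');D=grab('side','side6');pickle.dump((S,D,p,R),open('sd6.pkl','wb'))
M=Tt(p,R)@MT; M[:3,3]=p+R@[-.001,.0665,.0217]
C=np.array([[-.092,.064,.003],[.038,.064,.003],[.038,-.064,.003],[-.092,-.064,.003],[0,0,.003]]);X=(M[:3,:3]@C.T).T+M[:3,3]
print(M[:3,3])
for n,F_,x,y in(('scene',S,285,180),('side',D,180,90)):
    u=proj(F_,X);print(n,u.round(1).tolist())
    c=cv2.resize(cv2.cvtColor(F_['color'],cv2.COLOR_RGB2BGR)[y:y+80,x:x+100],(750,600),interpolation=cv2.INTER_CUBIC)
    for a in u: cv2.drawMarker(c,tuple(int(v) for v in ((a+.5-[x,y])*7.5)),(0,255,0),cv2.MARKER_CROSS,12,1)
    cv2.imwrite('pics/ov6%s.png'%n,c)
E
```

```text
t 19.65 pos [0.4639 0.3338 0.159 ] yaw 60.76 tilt [ 0.0012  0.0023 -1.    ] F [-0.14 -0.68 -2.56] T [0.023 0.052 0.013] w 0.151 q [ 4.930e-01 -2.000e-02  1.810e+00  1.000e-03  1.350e+00  1.003e+00]
way (0.461, 0.334, 0.135, 61.1) rows 2
{"tx":-0.0006,"ty":-0.0013,"tz":0.0120,"ax":-0.0,"ay":-0.1,"az":-0.2,"jaw":255},
{"tx":-0.0006,"ty":-0.0013,"tz":0.0120,"ax":-0.0,"ay":-0.1,"az":-0.2,"jaw":255},
[0.52146583 0.3004557  0.13727425]
scene [[375.4, 239.8], [329.7, 250.6], [310.7, 215.4], [354.1, 206.3], [333.2, 229.4]]
side [[210.3, 119.5], [247.1, 124.5], [233.7, 142.4], [193.9, 136.5], [229.3, 131.4]]
```

View pics/ov6scene.png

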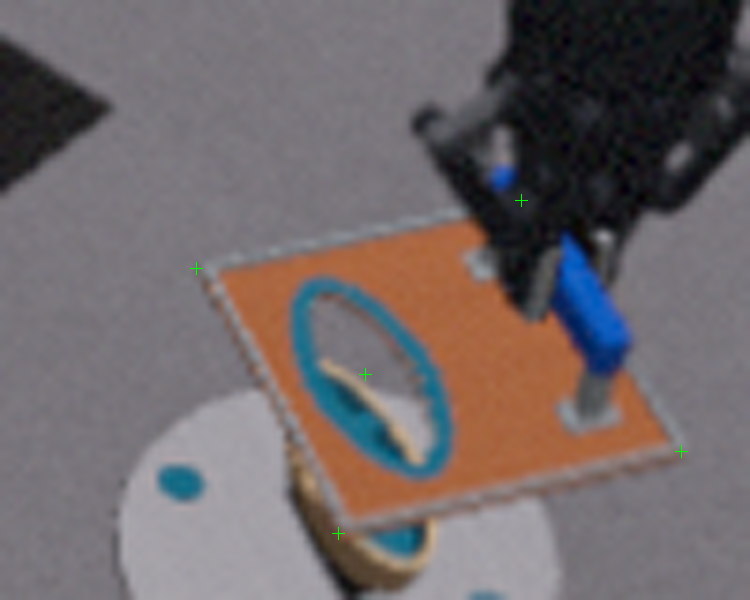

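View pics/ov6side.png

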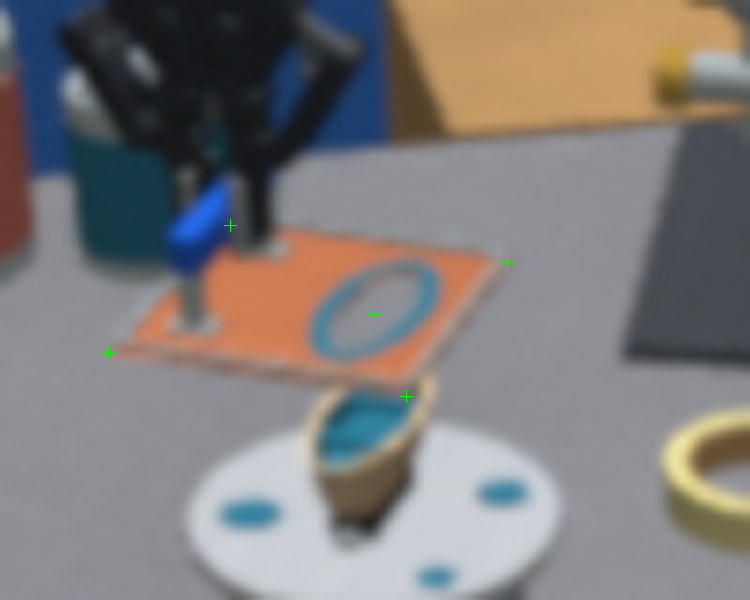

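The overlays fit within about 1.5 px in both views, and the boat shows a similar offset, so relative alignment is good. I'll make the last descent.

Emit:
{"fn": "move_arm", "kwargs": {"rows": [{"tx": -0.001,"ty": -0.002,"tz": 0.008,"ax": 0,"ay": -0.1,"az": -0.2,"jaw": 255},{"tx": 0,"ty": -0.002,"tz": 0.01,"ax": 0,"ay": -0.1,"az": -0.1,"jaw": 255},{"tx": 0,"ty": 0,"tz": 0.006,"ax": 0,"ay": 0,"az": 0,"jaw": 255},{"tx": 0,"ty": 0,"tz": 0,"ax": 0,"ay": 0,"az": 0,"jaw": 255},{"tx": 0,"ty": 0,"tz": 0,"ax": 0,"ay": 0,"az": 0,"jaw": 255}]}}

```text
time: 20.25
tool_pos: [0.4606, 0.3357, 0.1351]
tool_rot: [0.0, 0.861, 0.508, 0.001]
contact_force: [-0.6, 0.1, -1.8]
gripper_width: 0.15
```

```bash
python3 - <<'E'
from meas import *
st();plan([(.461,.3345,.125,61.1)],255,maxstep=.015)
E
```

```text
t 20.25 pos [0.4606 0.3357 0.1351] yaw 61.11 tilt [ 2.5e-03  6.0e-04 -1.0e+00] F [-0.63  0.1  -1.78] T [ 0.06   0.056 -0.004] w 0.15 q [ 5.000e-01 -0.000e+00  1.832e+00 -1.000e-03  1.307e+00  1.004e+00]
way (0.461, 0.3345, 0.125, 61.1) rows 1
{"tx":-0.0009,"ty":0.0009,"tz":0.0101,"ax":0.1,"ay":-0.1,"az":0.0,"jaw":255},
```

Emit:
{"fn": "move_arm", "kwargs": {"rows": [{"tx": 0,"ty": 0.001,"tz": 0.005,"ax": 0.1,"ay": -0.1,"az": 0,"jaw": 255},{"tx": 0,"ty": 0,"tz": 0.004,"ax": 0,"ay": 0,"az": 0,"jaw": 255},{"tx": 0,"ty": 0,"tz": 0,"ax": 0,"ay": 0,"az": 0,"jaw": 255},{"tx": 0,"ty": 0,"tz": 0,"ax": 0,"ay": 0,"az": 0,"jaw": 255},{"tx": 0,"ty": 0,"tz": 0,"ax": 0,"ay": 0,"az": 0,"jaw": 255}]}}

```text
time: 20.75
tool_pos: [0.4621, 0.3353, 0.126]
tool_rot: [0.0, 0.861, 0.508, 0.001]
contact_force: [0.6, 1.2, -3.0]
gripper_width: 0.149
```

```bash
python3 - <<'E'
from meas import *
st();plan([(.461,.3345,.125,61.1)],255,maxstep=.015)
p,R=pose(); S=grab('scene','scene7');D=grab('side','side7');pickle.dump((S,D,p,R),open('sd7.pkl','wb'))
for n,F_,x,y in(('scene',S,285,180),('side',D,180,90)):
    c=cv2.resize(cv2.cvtColor(F_['color'],cv2.COLOR_RGB2BGR)[y:y+80,x:x+100],(750,600),interpolation=cv2.INTER_CUBIC)
    hsv=cv2.cvtColor(F_['color'],cv2.COLOR_RGB2HSV)
    for z in(.104,):
        Q=[[.519+a*np.cos(t)-b*np.sin(t),.3012+a*np.sin(t)+b*np.cos(t),z] for t in[1.0655] for a,b in((.042,0),(-.042,0),(0,.016),(0,-.016),(.049,0),(-.049,0),(0,.0235),(0,-.0235))]
        for a in proj(F_,Q): cv2.drawMarker(c,tuple(int(v) for v in ((a+.5-[x,y])*7.5)),(0,255,0),cv2.MARKER_CROSS,12,1)
    Q=[[.519+.052*s*np.cos(1.0655),.3012+.052*s*np.sin(1.0655),.092] for s in(-1,1)]
    for a in proj(F_,Q): cv2.drawMarker(c,tuple(int(v) for v in ((a+.5-[x,y])*7.5)),(0,0,255),cv2.MARKER_CROSS,12,1)
    cv2.imwrite('pics/ov7%s.png'%n,c)
E
```

```text
t 20.75 pos [0.4621 0.3353 0.126 ] yaw 61.09 tilt [ 1.1e-03  5.0e-04 -1.0e+00] F [ 0.58  1.16 -2.96] T [-0.04  -0.013  0.036] w 0.149 q [ 0.497  0.013  1.835 -0.     1.293  1.002]
way (0.461, 0.3345, 0.125, 61.1) rows 1
{"tx":-0.0013,"ty":-0.0006,"tz":0.0010,"ax":0.0,"ay":-0.1,"az":-0.0,"jaw":255},
```

View pics/ov7scene.png

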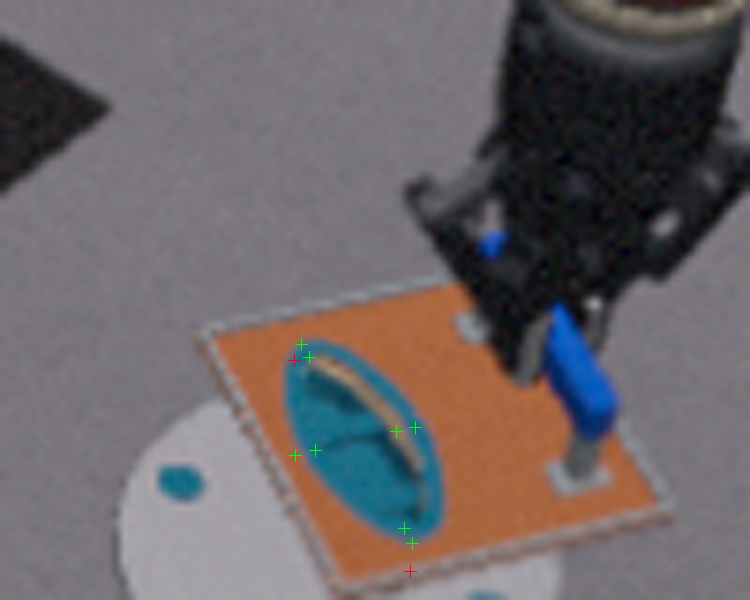

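View pics/ov7side.png

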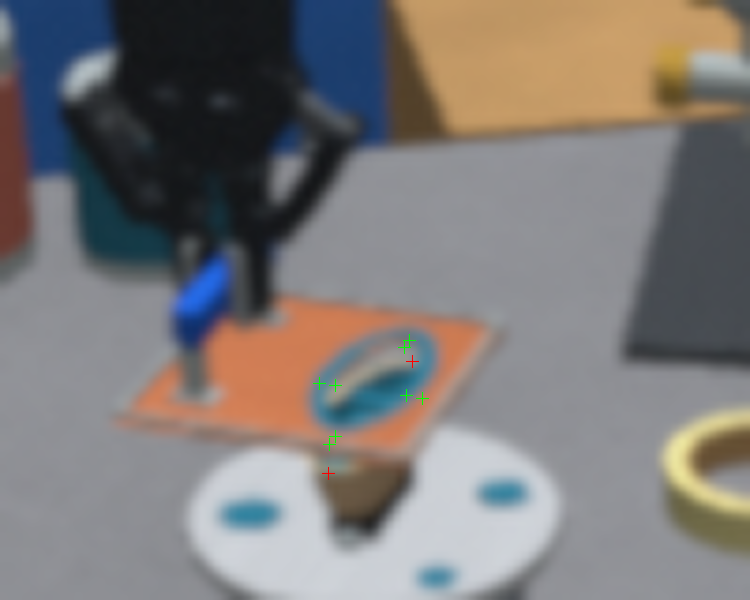

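Emit:
{"fn": "move_arm", "kwargs": {"rows": [{"tx": -0.002,"ty": -0.0005,"tz": 0.001,"ax": 0,"ay": 0,"az": 0,"jaw": 255},{"tx": 0,"ty": 0,"tz": 0,"ax": 0,"ay": 0,"az": 0,"jaw": 255},{"tx": 0,"ty": 0,"tz": 0,"ax": 0,"ay": 0,"az": 0,"jaw": 255},{"tx": 0,"ty": 0,"tz": 0,"ax": 0,"ay": 0,"az": 0,"jaw": 255},{"tx": 0,"ty": 0,"tz": 0,"ax": 0,"ay": 0,"az": 0,"jaw": 255}]}}

```text
time: 21.35
tool_pos: [0.4608, 0.3339, 0.1256]
tool_rot: [0.0, 0.861, 0.508, 0.001]
contact_force: [0.9, -0.7, -2.6]
gripper_width: 0.156
```

```bash
python3 - <<'E'
from meas import *
st();p,R=pose();print('window est',p+R@[-.001,.0665,.0217]); S=grab('scene','scene8')
D=grab('side','side8');g=cv2.cvtColor(D['color'],cv2.COLOR_RGB2BGR)[90:170,180:280];cv2.imwrite('pics/z8.png',cv2.resize(g,(750,600),interpolation=cv2.INTER_CUBIC))
E
```

```text
t 21.35 pos [0.4608 0.3339 0.1256] yaw 61.1 tilt [ 0.0021  0.001  -1.    ] F [ 0.87 -0.72 -2.58] T [ 0.052  0.021 -0.029] w 0.156 q [ 0.496  0.008  1.841 -0.     1.291  1.001]
window est [0.51861511 0.3008621  0.10397982]
```

View pics/scene8.png

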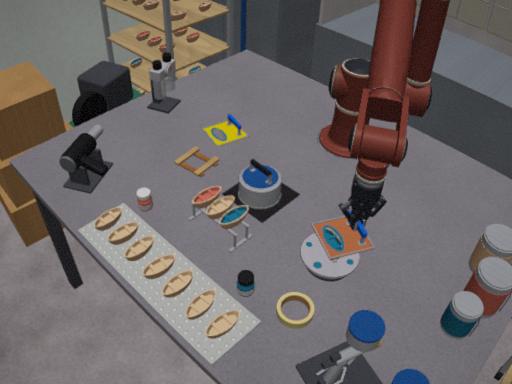

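View pics/z8.png

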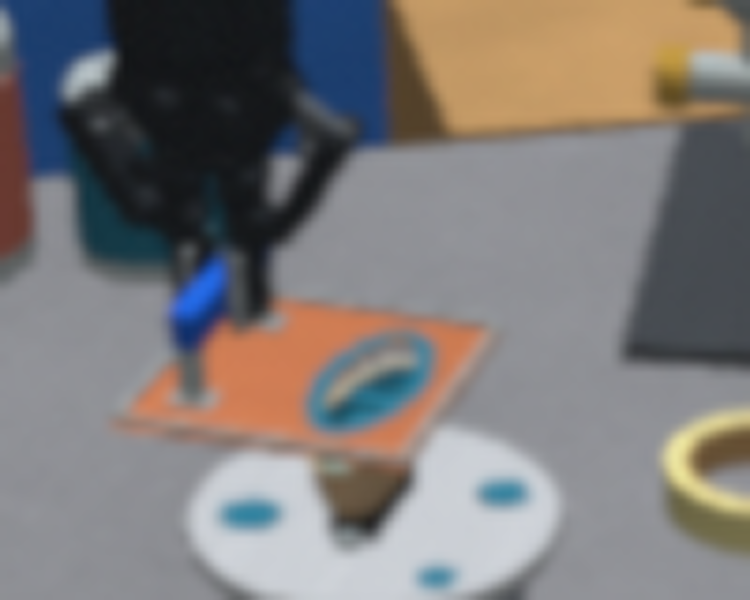

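```bash
python3 -c "
from h import *
print(manip.job_done()); st()"
```

```text
the job is handed in; nothing more can be done
None
the job is handed in; nothing more can be done
```

I set the dust cover rim down on the black mat and let it go. I then carried the copper mask over the cover and handed the job in still holding it over the boat. No verdict is reported, so these are my own last measurements, taken at 21.4 s of the 67 s allowed:

- **Mask position:** the window centre is estimated at (0.5186, 0.3009), with the boat's at (0.5187, 0.3012). The window's long axis is at about 61.2° and the boat's at about 61.0°.
- **Mask height and tilt:** the underside is about 12 mm above the boat's rim. The tool's tilt is about 0.002 rad, and the wrist force shows only the hanging weight.
- **Cover:** the last scene picture shows it upright and centred on the mat. The tool was within about 4 mm of the mat's centre when it let go.
- **Everything else:** in the last scene picture the drying boats, jars and tape look to be where they started.

**Disagreements:**
- While the mask was held, the wrist camera put the plate about 2.6 mm to one side of where the grasp predicted. The side camera showed about 1.5 mm and the jaw geometry about 0.6 mm. I used a compromise, so the true centring error may be 2–3 mm against the 8 mm allowed.
- The wrist view also made the plate look about 3.5% too large. I put that down to its raised white lip and did not check it further.

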